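# Seat a lino block in the register corner of a proofing bed and close the keeper

## Robot

A 6-joint arm with a two-finger parallel gripper is mounted at the origin on a cart in front of the work surface, level with it; the furniture and walls round the work are solid. World frame = base frame: x ahead of the robot, y to its left, z up, the work surface at z = 0. Lengths are in m, angles in rad, forces in N, time in s.
With the tool pointing down it reaches from about 0.3 to 0.775 m from the base axis. Payload 14.6 kg.
Tool frame: the origin (TCP) lies at the very end of the fingers, on their centre line; the grasp point (between the pads) lies 19 mm behind it; y points along the fingers, z is the direction in which the jaws open and shut, and the axes are right-handed (so a half turn about y gives the same grasp; the last joint's range is limited). The gripper opens to 94 mm and grips with 3 to 60 N. Pads are 16 mm wide; open, the fingers measure 119 mm over their backs; the gripper's body (75 mm by 177 mm) begins 78 mm behind the grasp point.
Start: joints at [1.04, 0.3, 1.521, -0, 1.321, -0.067], TCP at [0.246, 0.492, 0.181] pointing down, gripper open.
Joint ranges: [-3.03, 3.03], [-0.79, 2.21], [0.23, 2.52], [-1.04, 4.18], [0, 3.07], [-2.55, 2.55]. Speed limits (rad/s): [2.22, 2.22, 2.57, 3.14, 3.14, 3.14].

## Interface

Orientations are given as [roll, pitch, yaw] about the fixed x, y, z axes, in that order (R = Rz(yaw) Ry(pitch) Rx(roll)).
In Python, from station import bot gives the robot as it stands.
- The arm moves only by the tool jog_arm, never from a script. Its argument "targets" is a list of rows, each a list of 5 numbers: the shift along the tool's x, y, z in mm, then the turn about the tool's y in rad, then the opening, from -1 (shut) to 1 (fully open). A call has exactly 8 rows; each row shifts and turns the pose as measured when the row begins, along the tool's axes as they then stand; what a row does not reach is not made up. A row lasts 1/12 s, in which the tool goes at most 41.7 mm and 7.16 degrees, less where a joint would pass 70% of its speed; a pose out of reach is approached as far as the arm can. A call is refused whole if a number of a shift passes 41.7 or a number of a turn 0.125, either way. A call with a gripper value outside its range is refused whole. The fingers move at their own pace and stop on an object; the grip force is fixed at half the most. Time passes only in rows, so rows that do not move let the fingers close, or fill a call up. It gives the time, the measured TCP pose, the force and the opening at its end, in the units of the state.
- bot.read_state(): the state, without advancing time (a new reading comes with each control period).
- bot.snapshot(name): name is "scene" or "top" or "wrist"; returns the picture (480x640x3 uint8, red, green, blue); there is no depth.
- bot.camera_model(name): a dict with "fx", "fy", "cx", "cy" (pixels), "distortion" ([k1, k2, p1, p2, k3] as OpenCV has them; the pictures are not rectified), "pose" (4x4, takes a point from camera to world coordinates); the wrist camera has in their place "hand_eye" (4x4, takes a point from camera to tool coordinates, whose origin is the TCP and whose axes are the tool frame's). Camera axes: x right, y down, z forward; pixel columns grow to the right and rows downward; lengths in m; the calibration is good to about 2 mm. A picture is of the moment at which its call begins: read the wrist's pose just before it. camera_model takes no time and is no camera call.
- bot.finish_job(): hands the job in, once; it reports no verdict.
The state is a dict: "time_s": time; "qpos": joint angles; "qd": joint speeds; "effort": joint torques, N m; "tool_pos": TCP position; "eef_rot": TCP orientation; "wrist_force": force on the tool from outside, world axes, zero at the start; "torque": the same for the moment, N m; "width": finger opening in m.
Only numpy, scipy, OpenCV 4.12 (cv2) and the standard library are available. Lean on these libraries where they do the work, as an engineer would, in place of code of your own. Each camera call takes 0.05 s, during which the arm holds its last target.

## Task

Get the small blue leaf block ready for proofing without picking it up: push it flat against the steel rail at the back of the proofing bed, then slide it along the rail, fully home into the pocket in the right-hand corner, and finally swing the brass keeper shut behind it by its stud. Never lift or tip the block, and leave everything lying round the bed where it is.

Things in the scene. Friction and masses are not known exactly. Their poses are not given: they have to be found in the camera images.
- bed: Proofing bed, fixed: grey-green plate 170 (x) x 260 (y) mm, plate top 12 mm above the worktop, with steel bars 16 mm high on it (tops at z = 28 mm, screw heads 2 more). Origin: centre of its underside, on the worktop; x points away from the robot to the rail, y left along the rail, z up. 'Bed (x, y)' means this frame, in mm. Rail: along the whole back edge, inner face at bed x = 60, 16 thick.
- pocket_corner (a point): Inner corner of the pocket, bed (60, -110), on the plate top; axes as the bed's. Pocket: between rail, end stop (inner face bed y = -110, 14 thick, x -50 to 60) and guide jaw; 39 wide, 30 deep, open to +y.
- jaw (a point): Middle of the guide jaw's inner face, bed (21, -95), on the plate top. Jaw: bed x 7 to 21, y -110 to -80, with a lead-in flared towards the robot as far as y = -68.
- block_home (a point): Where the origin of the block comes to lie when it is home: bed (42, -85), on the plate top (x 39 to 42 is possible in the pocket). Its long side is then along the rail, its rear 20 mm stick out of the pocket, and its rear face is at bed y = -60.
- block: The block to seat: mounted lino block 36 (its x) x 50 (its y) x 23 mm high, light wood with a dark blue top carved with a leaf, 0.08 to 0.17 kg, lying on the plate left of the keeper, clear of the rail. Origin: centre of its underside, z up; its long y axis starts within 0.45 rad of the bed's y. Slides with ordinary friction, about 1 N.
- keeper (a joint): Angle of the brass keeper, rad: 0 = shut (at a stop; arm along the bed's +x, 2 mm behind the seated block), growing counter-clockwise from above as it opens; 1.57 = arm along bed +y; limit 2.4. Stays where left; about 1.5 N at the stud turns it. Pivot at bed (4, -53); arm 10 mm wide, 6 to 15 mm above the plate, reaching 42 mm. It cannot shut unless the block is home.
- keeper_stud (a point): Centre of the top of the keeper's upright knurled brass stud: 12 mm diameter, 38 mm from the pivot axis, its top 40 mm above the plate (z = 52 in the bed frame), free for pushing from 15 to 40 mm above the plate.
- spare_block: Bystander: same size of block with a rust-red top carved with a sun, on the worktop beside the bed's left end. Origin at the underside.
- tin: Bystander: ink tin with a yellow lid, 70 mm diameter, 63 high, on the worktop right of the bed. Origin at the underside.
- marker: Bystander: blue and white marker, 135 x 17 mm, lying in front of the bed.
- gouge: Bystander: gouge with an orange-brown wooden handle, 108 x 25 x 19 mm, lying left of the bed.
- tape: Bystander: roll of masking tape, 104 mm across, 25 high, lying left behind the bed.
- small_brayer: Bystander: small brayer with a dark roller and a wooden handle, 161 x 136 x 64 mm, far left.
- tube: Bystander: ink tube, 144 x 48 x 33 mm, lying behind the bed.
Things that resemble listed ones, but are neither listed nor needed, are in the scene too. What is shaped like the block but pink or purple is not meant.

How it is judged:
By the outcome, as a careful person would: the job done as asked, in the order asked, and still so for the second after the job is handed in, with the robot touching nothing.
It also fails if it takes over 61 s, if anything falls off the work surface, if the arm or the gripper's body presses on something with over 40 N, if the wrist force passes 120 N, or if a joint passes its speed limit or range.

## Working session

There is one attempt and no reset: what is moved stays moved. The work goes in short steps, Python scripts to look and compute and a tool call to move; the robot and the scene stay as the last step left them, time stands still between calls to the robot, and variables do not carry over. Pictures are saved under pics/ and viewed, and the job is handed in when it is done.

Besides the shell and the picture viewer there is one more tool, called after ">>>" as name(argument=value, ...) on one line, values as JSON. jog_arm: Moves the arm, as the interface text tells. Its arguments: {"type":"object","properties":{"targets":{"type":"array"}},"required":["targets"]}

```bash
mkdir -p pics; ls; python3 - <<'E'
from station import bot
import cv2,numpy as np
s=bot.read_state();print({k:np.round(v,3).tolist() for k,v in s.items()})
for n in ["scene","top","wrist"]:
    im=bot.snapshot(n);cv2.imwrite(f"pics/{n}0.png",im[:,:,::-1])
    c=bot.camera_model(n);print(n,{k:np.round(v,4).tolist() for k,v in c.items()})
E
```

```text
pics
{'time_s': 0.0, 'qpos': [1.04, 0.301, 1.522, 0.0, 1.321, -0.067], 'qd': [0.001, -0.002, 0.0, 0.0, 0.002, -0.0], 'effort': [-0.002, -53.182, -35.273, 0.071, 0.024, -0.0], 'tool_pos': [0.246, 0.492, 0.18], 'eef_rot': [-1.572, 0.0, -0.464], 'wrist_force': [-1.123, -0.002, -0.204], 'torque': [0.044, 0.014, 0.001], 'width': 0.094}
scene {'fx': 559.8946, 'fy': 559.8946, 'cx': 318.3957, 'cy': 245.1047, 'distortion': [0.0217, 0.0, 0.0, 0.0, 0.0], 'pose': [[0.5112, -0.6634, 0.5464, -0.2084], [-0.8594, -0.3891, 0.3317, -0.2828], [-0.0075, -0.6391, -0.7691, 1.0867], [0.0, 0.0, 0.0, 1.0]]}
top {'fx': 458.1707, 'fy': 458.1707, 'cx': 309.9212, 'cy': 242.419, 'distortion': [-0.0606, 0.0, 0.0, 0.0, 0.0], 'pose': [[-0.0127, -0.9854, 0.1701, 0.359], [-0.9999, 0.0122, -0.0042, 0.1597], [0.002, -0.1701, -0.9854, 1.1005], [0.0, 0.0, 0.0, 1.0]]}
wrist {'fx': 368.8547, 'fy': 368.8547, 'cx': 317.3662, 'cy': 245.3762, 'distortion': [0.015, 0.0, 0.0, 0.0, 0.0], 'hand_eye': [[0.0002, 0.9731, 0.2302, -0.066], [0.0007, -0.2302, 0.9731, -0.2027], [1.0, -0.0001, -0.0007, -0.0006], [0.0, 0.0, 0.0, 1.0]]}
```

View pics/top0.png

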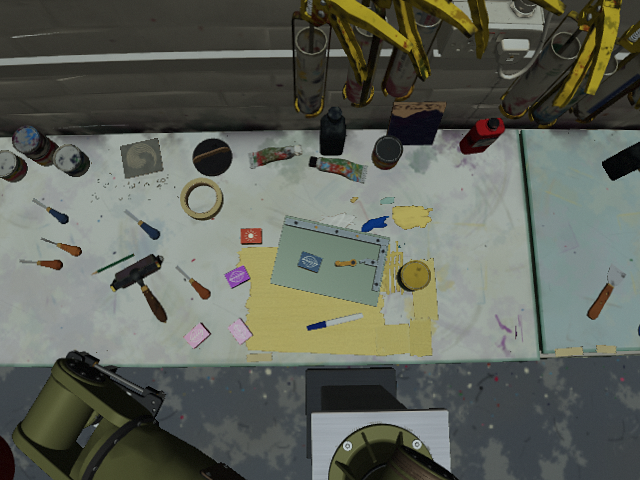

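View pics/scene0.png

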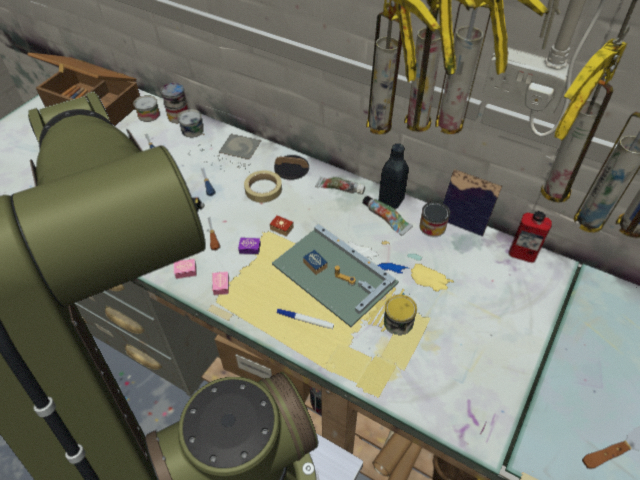

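View pics/wrist0.png

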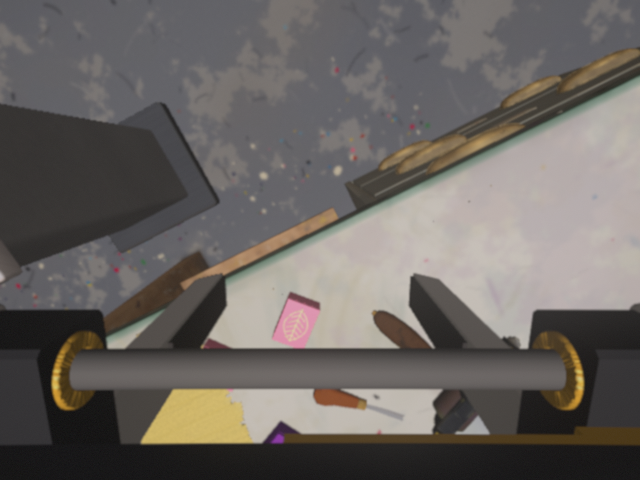

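```bash
python3 - <<'E'
import cv2
im=cv2.imread("pics/top0.png")
c=im[205:315,262:412];cv2.imwrite("pics/topc.png",cv2.resize(c,None,fx=5.3,fy=5.3,interpolation=cv2.INTER_CUBIC))
im=cv2.imread("pics/scene0.png")
c=im[220:335,260:420];cv2.imwrite("pics/scenec.png",cv2.resize(c,None,fx=5,fy=5,interpolation=cv2.INTER_CUBIC))
E
```

```text
(no output)
```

View pics/topc.png

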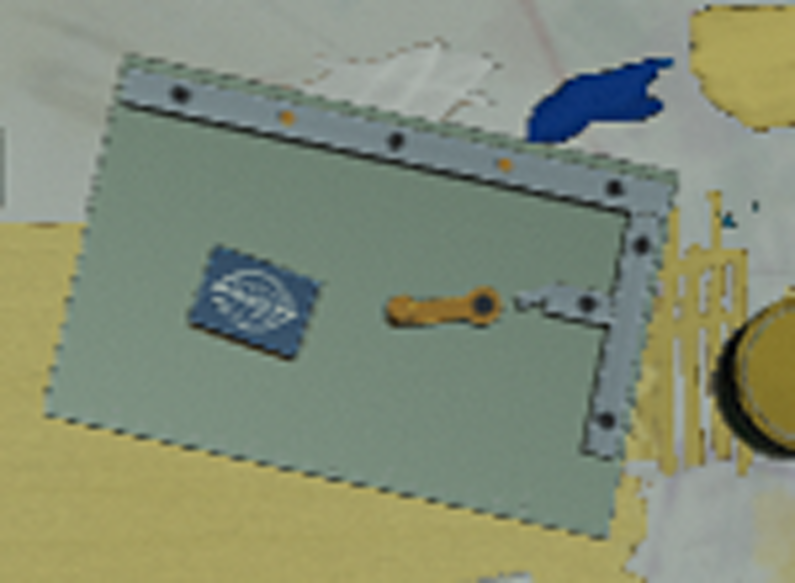

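View pics/scenec.png

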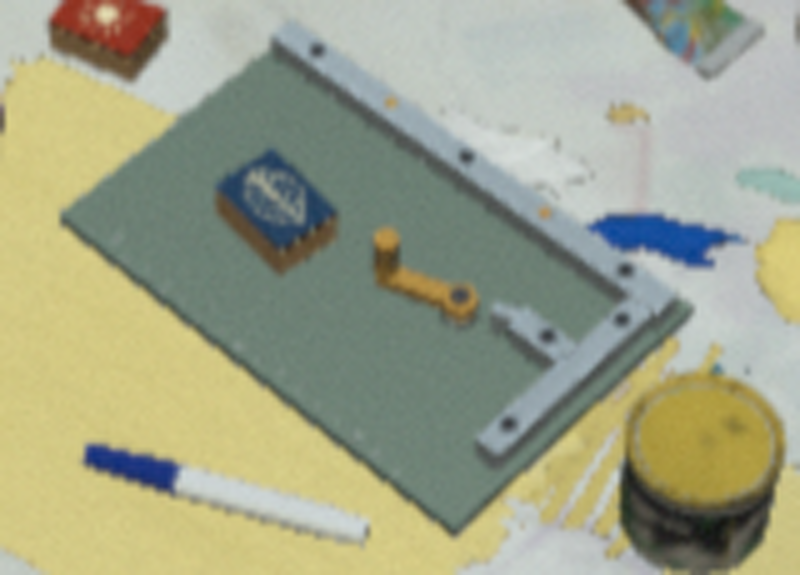

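```bash
cat > h.py <<'E'
import numpy as np,cv2
from station import bot
def pix2w(cam,pts,z,T=None):
    c=bot.camera_model(cam);K=np.array([[c['fx'],0,c['cx']],[0,c['fy'],c['cy']],[0,0,1]])
    P=np.array(c['pose']) if T is None else T
    n=cv2.undistortPoints(np.array(pts,float).reshape(-1,1,2),K,np.array(c['distortion'])).reshape(-1,2)
    d=np.c_[n,np.ones(len(n))]@P[:3,:3].T
    o=P[:3,3];t=(z-o[2])/d[:,2]
    return o+d*t[:,None]
def w2pix(cam,X,T=None):
    c=bot.camera_model(cam);K=np.array([[c['fx'],0,c['cx']],[0,c['fy'],c['cy']],[0,0,1]])
    P=np.array(c['pose']) if T is None else T
    Q=np.linalg.inv(P);r,_=cv2.Rodrigues(Q[:3,:3])
    return cv2.projectPoints(np.array(X,float).reshape(-1,1,3),r,Q[:3,3],K,np.array(c['distortion']))[0].reshape(-1,2)
def wristT(s):
    from scipy.spatial.transform import Rotation as R
    T=np.eye(4);T[:3,:3]=R.from_euler('xyz',s['eef_rot']).as_matrix();T[:3,3]=s['tool_pos']
    return T@np.array(bot.camera_model('wrist')['hand_eye'])
E
cat > fit.py <<'E'
from h import *
from scipy.optimize import least_squares
def t(p): return np.array(p,float)/5.3+[262,205]
def s_(p): return np.array(p,float)/5+[260,220]
def fit(cam,pix,bed):
    f=lambda v:(np.c_[v[0]+np.cos(v[2])*bed[:,0]-np.sin(v[2])*bed[:,1], v[1]+np.sin(v[2])*bed[:,0]+np.cos(v[2])*bed[:,1]]-pix2w2(cam,pix,bed[:,2])).ravel()
    r=least_squares(f,[.5,0,0]);return r.x,r.fun.reshape(-1,2)*1000
def pix2w2(cam,pix,z): return np.array([pix2w(cam,[p],zz)[0,:2] for p,zz in zip(pix,z)])
B=np.array([[85,130,12],[85,-130,12],[-85,-130,12],[-85,130,12],[60,130,28],[60,-110,28]])/1000
v,r=fit('top',t([[122,55],[677,172],[607,538],[45,415],[118,103],[628,213]]),B);print(v,r.round(1).tolist())
B2=np.array([[85,-130,12],[-85,-130,12],[-85,130,12],[60,130,28]])/1000
v2,r2=fit('scene',s_([[693,308],[455,533],[62,218],[275,42]]),B2);print(v2,r2.round(1).tolist())
def tobed(cam,pix,z,v):
    w=pix2w(cam,pix,z)[:,:2]-v[:2];c,s=np.cos(v[2]),np.sin(v[2]);return (w@np.array([[c,-s],[s,c]])*1000).round(1)
print(tobed('top',t([[217,245],[322,283],[296,350],[190,322]]),.035,v).tolist())
print(tobed('top',t([[400,305]]),.052,v),tobed('top',t([[484,304]]),.03,v))
print(tobed('scene',s_([[270,150],[337,211],[283,256],[217,188]]),.035,v2).tolist(),tobed('scene',s_([[386,238]]),.052,v2),tobed('scene',s_([[460,296]]),.03,v2))
E
python3 fit.py
```

```text
[ 0.50242808  0.10626694 -0.2257585 ] [[-0.1, -1.0], [-0.5, -1.2], [-0.9, -1.3], [-0.8, 1.9], [1.5, 3.5], [0.9, -1.9]]
[ 0.50070101  0.10211404 -0.23237679] [[-1.1, -3.9], [-1.1, -2.5], [-0.3, 0.9], [2.6, 5.5]]
[[4.5, 68.4], [-2.3, 19.3], [-33.9, 24.3], [-31.6, 72.7]]
[[ -7.  -15.8]] [[  4.4 -53. ]]
[[2.7, 72.6], [-2.0, 23.3], [-39.1, 23.2], [-31.7, 74.6]] [[ -7.5 -13.2]] [[  4.  -50.1]]
```

```bash
cat > st.py <<'E'
from h import *
import sys
V=np.array([.5018,.1055,-.2275])
def bedpose():
    s=bot.read_state();d=np.array(s['tool_pos'][:2])-V[:2];c,sn=np.cos(V[2]),np.sin(V[2])
    b=np.array([c*d[0]+sn*d[1],-sn*d[0]+c*d[1],s['tool_pos'][2]])*1000
    yaw=s['eef_rot'][2]-V[2]
    print('t',round(s['time_s'],2),'bed',b.round(1),'relyaw',round(yaw,3),'rpy',np.round(s['eef_rot'],3),'F',np.round(s['wrist_force'],1),'w',round(s['width']*1000,1),'q6',round(s['qpos'][5],2))
    return s,b,yaw
if __name__=='__main__':
    s,b,yaw=bedpose()
    if len(sys.argv)>1:
        T=np.array([float(x) for x in sys.argv[1:4]]);ry=float(sys.argv[4]);d=T-b
        for nm,y in (('now',yaw),('after turn',ry)):
            print(nm,'x,y,z',np.round([np.cos(y)*d[0]+np.sin(y)*d[1],-d[2],-np.sin(y)*d[0]+np.cos(y)*d[1]],1),'turn',round(yaw-ry,3))
E
python3 st.py -62 46 100 0
```

```text
t 0.15 bed [-336.4  318.5  180.3] relyaw -0.236 rpy [-1.572  0.    -0.464] F [0.8 0.1 1.1] w 94.0 q6 -0.07
now x,y,z [ 330.6   80.3 -200.7] turn -0.236
after turn x,y,z [ 274.4   80.3 -272.5] turn -0.236
```

>>> jog_arm(targets=[[0, 0, 0, -0.118, -0.5], [0, 0, 0, -0.118, -0.5], [0, 0, 0, 0, -0.5], [0, 0, 0, 0, -0.5], [0, 0, 0, 0, -0.5], [0, 0, 0, 0, -0.5], [0, 0, 0, 0, -0.5], [0, 0, 0, 0, -0.5]])

```text
time_s: 0.82
tool_pos: [0.2456, 0.4912, 0.1791]
eef_rot: [-1.574, 0.001, -0.232]
wrist_force: [0.6, 0.1, -0.0]
width: 0.044
```

```bash
python3 st.py -62 46 100 0
```

```text
t 0.82 bed [-336.6  318.   179.1] relyaw -0.005 rpy [-1.574e+00  1.000e-03 -2.320e-01] F [ 0.6  0.1 -0. ] w 44.0 q6 -0.3
now x,y,z [ 275.9   79.1 -270.6] turn -0.005
after turn x,y,z [ 274.6   79.1 -272. ] turn -0.005
```

>>> jog_arm(targets=[[31, 0, -31, 0, -0.6], [31, 0, -31, 0, -0.6], [31, 0, -31, 0, -0.6], [31, 0, -31, 0, -0.6], [31, 0, -31, 0, -0.6], [31, 0, -31, 0, -0.6], [31, 0, -31, 0, -0.6], [31, 0, -31, 0, -0.6]])

```text
time_s: 1.48
tool_pos: [0.4195, 0.2058, 0.1793]
eef_rot: [-1.572, 0.0, -0.229]
wrist_force: [0.9, 0.2, -0.0]
width: 0.0189
```

```bash
python3 st.py -62 46 60 0
```

```text
t 1.48 bed [-102.8   79.2  179.3] relyaw -0.002 rpy [-1.572  0.    -0.229] F [ 0.9  0.2 -0. ] w 18.9 q6 -0.96
now x,y,z [ 40.9 119.3 -33.1] turn -0.002
after turn x,y,z [ 40.8 119.3 -33.2] turn -0.002
```

>>> jog_arm(targets=[[8, 15, -6.5, 0, -0.6], [8, 15, -6.5, 0, -0.6], [8, 15, -6.5, 0, -0.6], [8, 15, -6.5, 0, -0.6], [8, 15, -6, 0, -0.6], [0, 15, 0, 0, -0.6], [0, 15, 0, 0, -0.6], [0, 10, 0, 0, -0.6]])

```text
time_s: 2.15
tool_pos: [0.4584, 0.1557, 0.0631]
eef_rot: [-1.569, -0.007, -0.248]
wrist_force: [0.0, 0.0, -0.7]
width: 0.0187
```

```bash
python3 st.py -62 46 17 0; python3 - <<'E'
from h import *
s=bot.read_state()
im=bot.snapshot('wrist');cv2.imwrite('pics/w1.png',im[:,:,::-1])
im=bot.snapshot('top');cv2.imwrite('pics/t1.png',cv2.resize(im[180:330,240:440,::-1],None,fx=4,fy=4,interpolation=cv2.INTER_CUBIC))
T=wristT(s);np.save('T1.npy',T)
E
```

```text
t 2.15 bed [-53.7  39.1  63.1] relyaw -0.02 rpy [-1.569 -0.007 -0.248] F [ 0.   0.  -0.7] w 18.7 q6 -1.07
now x,y,z [-8.5 46.1  6.7] turn -0.02
after turn x,y,z [-8.3 46.1  6.9] turn -0.02
```

View pics/w1.png

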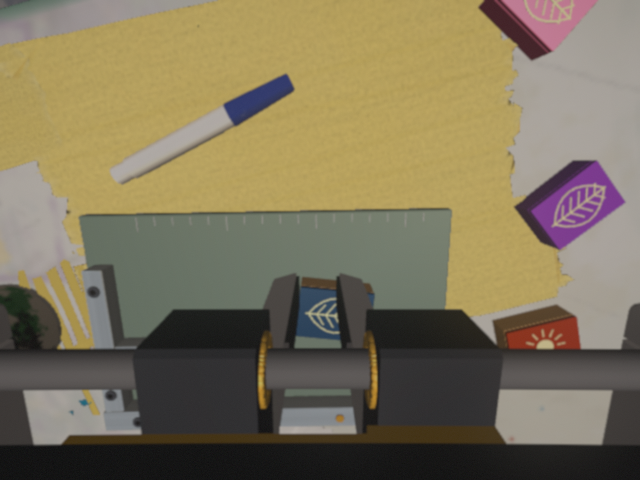

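View pics/t1.png

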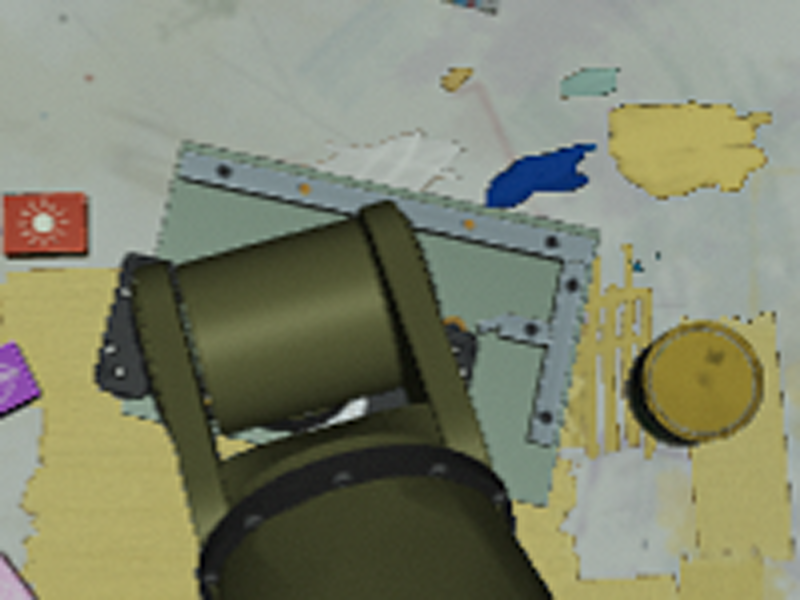

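```bash
python3 - <<'E'
from st import *
T=np.load('T1.npy')
c,s=np.cos(V[2]),np.sin(V[2])
f=lambda p,z:(((pix2w('wrist',p,z,T)[:,:2]-V[:2])@np.array([[c,-s],[s,c]]))*1000).round(1).tolist()
print(f([[83,215],[450,209]],.012)); print(f([[302,285],[373,291],[340,339],[302,335]],.035)); print(f([[86,268],[110,265],[93,292]],.028))
E
python3 st.py -62 46 17 0
```

```text
[[-84.3, -122.3], [-83.3, 130.5]]
[[-38.3, 27.9], [-33.2, 74.8], [1.2, 52.8], [-2.3, 26.9]]
[[-51.0, -116.2], [-52.7, -100.0], [-33.9, -114.3]]
t 2.25 bed [-54.2  39.1  63. ] relyaw -0.02 rpy [-1.569 -0.006 -0.247] F [-0.3 -1.3  0.9] w 19.0 q6 -1.07
now x,y,z [-8.  46.   6.7] turn -0.02
after turn x,y,z [-7.8 46.   6.9] turn -0.02
```

>>> jog_arm(targets=[[-4, 0, 4, -0.02, -0.6], [-4, 0, 4, 0, -0.6], [0, 0, 0, 0, -0.6], [0, 12, 0, 0, -0.6], [0, 12, 0, 0, -0.6], [0, 12, 0, 0, -0.6], [0, 8, 0, 0, -0.6], [0, 0, 0, 0, -0.6]])

```text
time_s: 2.92
tool_pos: [0.4544, 0.1697, 0.0238]
eef_rot: [-1.564, -0.015, -0.222]
wrist_force: [0.5, 0.4, -1.1]
width: 0.0189
```

```bash
python3 st.py -62 47 17 0
```

```text
t 2.92 bed [-60.6  51.9  23.8] relyaw 0.005 rpy [-1.564 -0.015 -0.222] F [ 0.5  0.4 -1.1] w 18.9 q6 -1.06
now x,y,z [-1.4  6.8 -4.9] turn 0.005
after turn x,y,z [-1.4  6.8 -4.9] turn 0.005
```

>>> jog_arm(targets=[[0, 3, -3, 0, -0.6], [0, 2, -2, 0, -0.6], [3, 0, 0, 0, -0.6], [5, 0, 0, 0, -0.6], [5, 0, 0, 0, -0.6], [5, 0, 0, 0, -0.6], [5, 0, 0, 0, -0.6], [0, 0, 0, 0, -0.6]])

```text
time_s: 3.58
tool_pos: [0.48, 0.1592, 0.022]
eef_rot: [-1.562, -0.02, -0.222]
wrist_force: [-0.2, 0.5, 0.7]
width: 0.019
```

```bash
python3 st.py 16 47 17 0
```

```text
t 3.58 bed [-33.3  47.4  22. ] relyaw 0.005 rpy [-1.562 -0.02  -0.222] F [-0.2  0.5  0.7] w 19.0 q6 -1.1
now x,y,z [49.3  5.  -0.7] turn 0.005
after turn x,y,z [49.3  5.  -0.4] turn 0.005
```

>>> jog_arm(targets=[[4, 2, 0, 0, -0.6], [7, 2, 0, 0, -0.6], [7, 1, 0, 0, -0.6], [7, 1, 0, 0, -0.6], [7, 1, 0, 0, -0.6], [6, 1, 0, 0, -0.6], [4, 0, 0, 0, -0.6], [3, 0, 0, 0, -0.6]])

```text
time_s: 4.25
tool_pos: [0.5287, 0.1481, 0.0136]
eef_rot: [-1.562, -0.019, -0.222]
wrist_force: [0.5, 0.6, 0.1]
width: 0.0192
```

```bash
python3 st.py 16 47 17 0
```

```text
t 4.25 bed [16.6 47.6 13.6] relyaw 0.005 rpy [-1.562 -0.019 -0.222] F [0.5 0.6 0.1] w 19.2 q6 -1.14
now x,y,z [-0.6 -3.4 -0.6] turn 0.005
after turn x,y,z [-0.6 -3.4 -0.6] turn 0.005
```

>>> jog_arm(targets=[[1, -3, 0, 0, -0.6], [2, 0, 0, 0, -0.6], [2, 0, 0, 0, -0.6], [2, 0, 0, 0, -0.6], [2, 0, 0, 0, -0.6], [2, 0, 0, 0, -0.6], [2, 0, 0, 0, -0.6], [2, 0, 0, 0, -0.6]])

```text
time_s: 4.92
tool_pos: [0.5447, 0.1446, 0.0175]
eef_rot: [-1.562, -0.019, -0.222]
wrist_force: [-0.4, 0.7, 0.2]
width: 0.0184
```

```bash
python3 st.py 16 47 17 0; python3 - <<'E'
from h import *
s=bot.read_state()
im=bot.snapshot('scene');cv2.imwrite('pics/s2.png',cv2.resize(im[190:340,240:440,::-1],None,fx=4,fy=4,interpolation=cv2.INTER_CUBIC))
im=bot.snapshot('wrist');cv2.imwrite('pics/w2.png',im[:,:,::-1])
E
```

```text
t 4.92 bed [32.9 47.8 17.5] relyaw 0.005 rpy [-1.562 -0.019 -0.222] F [-0.4  0.7  0.2] w 18.4 q6 -1.15
now x,y,z [-16.9   0.5  -0.7] turn 0.005
after turn x,y,z [-16.9   0.5  -0.8] turn 0.005
```

View pics/s2.png

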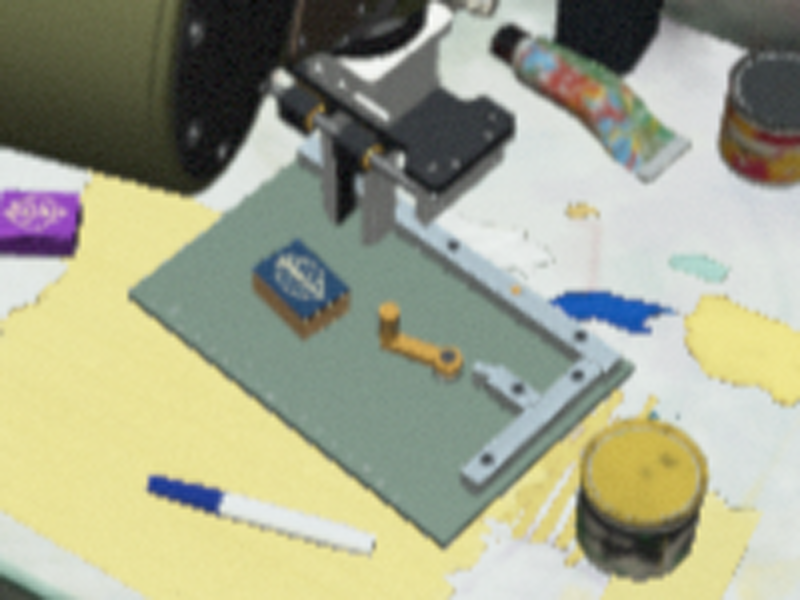

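View pics/w2.png

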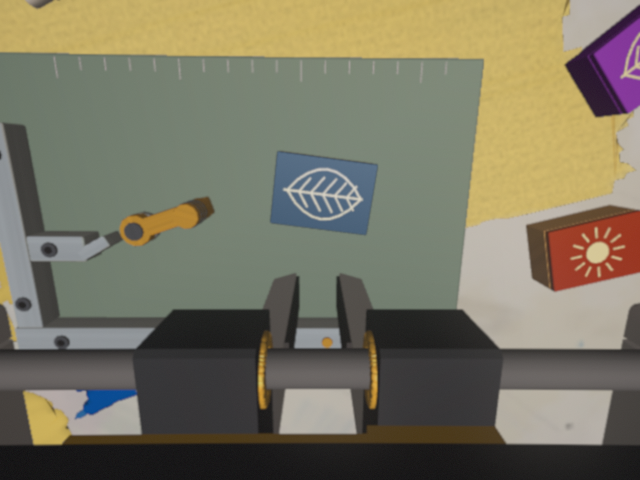

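```bash
python3 - <<'E'
from st import *
s=bot.read_state();T=wristT(s);print(np.round(s['tool_pos'],4))
c,sn=np.cos(V[2]),np.sin(V[2])
f=lambda p,z,cam='wrist',T=None:(((pix2w(cam,p,z,T)[:,:2]-V[:2])@np.array([[c,-sn],[sn,c]]))*1000).round(1).tolist()
print('wrist block',f([[278,151],[378,163],[365,235],[271,223]],.035,T=T),'plate',f([[483,59]],.012,T=T))
print('stud',f([[205,206]],.052,T=T))
print('rail',f([[58,318],[458,318]],.012,T=T))
print('TCP in wrist',w2pix('wrist',[s['tool_pos']],T),'in scene crop',(w2pix('scene',[s['tool_pos']])-[240,190])*4)
print('fingers in scene', f([[240+343/4,190+225/4],[240+372/4,190+245/4]],.0175,'scene'))
E
```

```text
[0.5447 0.1445 0.0174]
wrist block [[-36.7, 27.5], [-31.3, 76.0], [4.6, 71.0], [-1.4, 23.2]] plate [[-82.5, 131.0]]
stud [[-12.4, -4.4]]
rail [[61.7, -108.8], [61.5, 132.9]]
TCP in wrist [[318.72062172 276.1928718 ]] in scene crop [[355.58896701 248.92255962]]
fingers in scene [[41.5, 66.4], [42.2, 42.5]]
```

```bash
python3 st.py; python3 - <<'E'
from h import *
im=bot.snapshot('scene');cv2.imwrite('pics/s3.png',cv2.resize(im[190:280,290:390,::-1],None,fx=8,fy=6.6,interpolation=cv2.INTER_CUBIC))
im=bot.snapshot('wrist');cv2.imwrite('pics/w3.png',cv2.resize(im[240:360,240:400,::-1],None,fx=5,fy=5,interpolation=cv2.INTER_CUBIC))
im=bot.snapshot('top');cv2.imwrite('pics/t3.png',cv2.resize(im[190:310,260:410,::-1],None,fx=5,fy=5,interpolation=cv2.INTER_CUBIC))
E
```

```text
t 5.02 bed [33.  47.7 17.4] relyaw 0.005 rpy [-1.562 -0.019 -0.222] F [-0.5 -0.   0.1] w 18.9 q6 -1.15
```

View pics/s3.png

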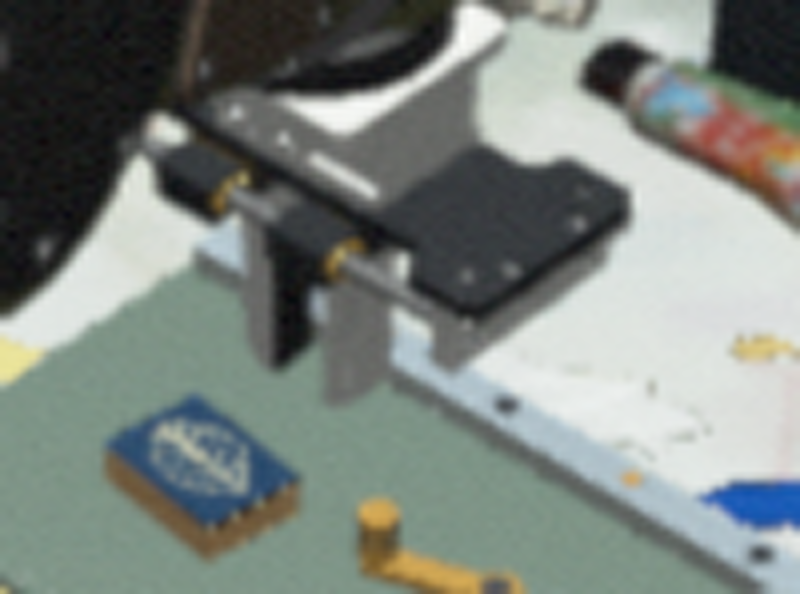

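View pics/w3.png

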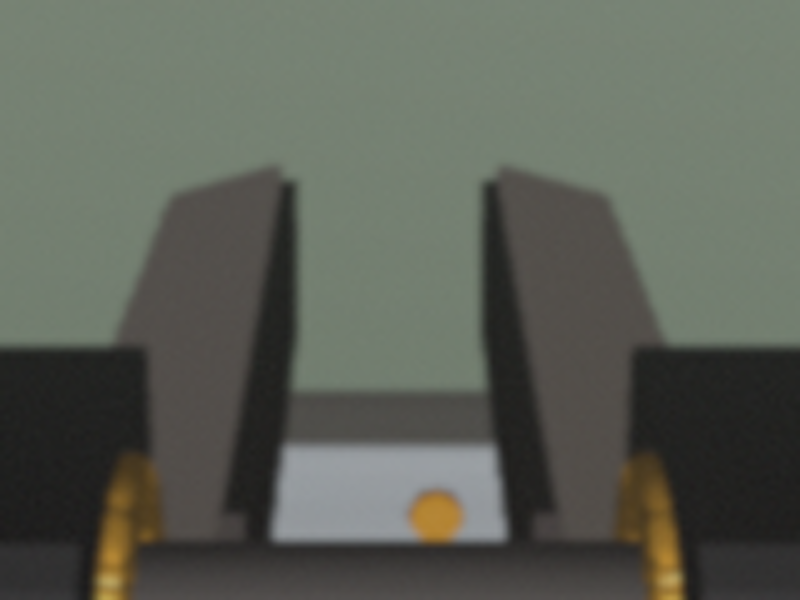

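View pics/t3.png

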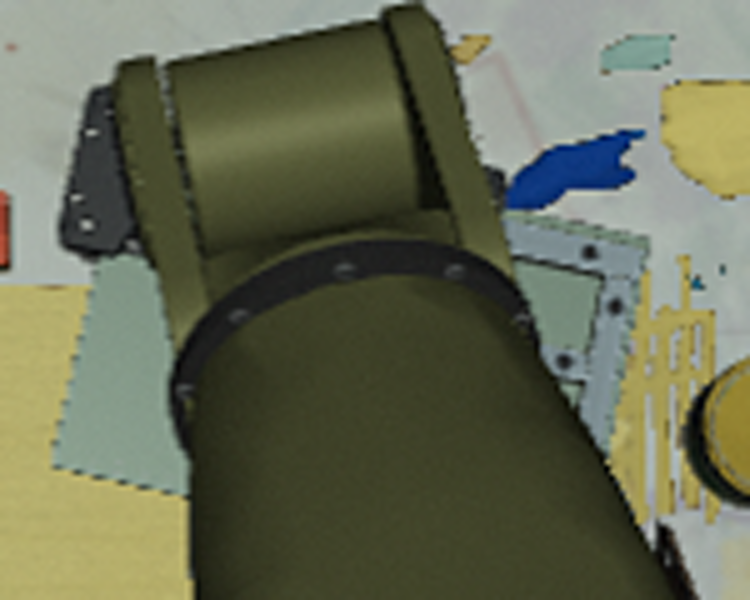

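```bash
python3 - <<'E'
from h import *
H=np.array(bot.camera_model('wrist')['hand_eye'])
for y in (0,-10,-19):
  for x in (-8,8):
    print(y,x,w2pix('wrist',np.array([[x,y,-9.4],[x,y,9.4],[x,y,-21.9],[x,y,21.9]])/1000,H).round(1).tolist())
E
```

```text
0 -8 [[302.3, 262.8], [335.2, 262.8], [280.4, 262.8], [357.1, 262.8]]
0 8 [[302.5, 289.3], [334.9, 289.3], [281.0, 289.3], [356.4, 289.3]]
-10 -8 [[301.5, 267.9], [336.0, 267.9], [278.6, 267.9], [359.0, 267.9]]
-10 8 [[301.8, 295.6], [335.7, 295.6], [279.3, 295.6], [358.3, 295.6]]
-19 -8 [[300.8, 272.9], [336.9, 272.9], [276.8, 272.9], [360.9, 272.9]]
-19 8 [[301.1, 301.7], [336.5, 301.7], [277.5, 301.7], [360.1, 301.7]]
```

>>> jog_arm(targets=[[0, -12, 0, 0, -0.6], [0, -15, 0, 0, -0.6], [-10, 0, 0, 0, -0.6], [-18, 0, 0, 0, -0.6], [-18, 0, 0, 0, -0.6], [-18, 0, 0, 0, -0.6], [-18, 0, 0, 0, -0.6], [-12, 0, 0, 0, -0.6]])

```text
time_s: 5.83
tool_pos: [0.4506, 0.1656, 0.0497]
eef_rot: [-1.56, -0.023, -0.224]
wrist_force: [0.2, -0.3, -0.6]
width: 0.0186
```

```bash
python3 st.py -64 48 20 0
```

```text
t 5.83 bed [-63.4  47.   49.7] relyaw 0.004 rpy [-1.56  -0.023 -0.224] F [ 0.2 -0.3 -0.6] w 18.6 q6 -1.07
now x,y,z [-0.6 29.7  1. ] turn 0.004
after turn x,y,z [-0.6 29.7  1. ] turn 0.004
```

>>> jog_arm(targets=[[0, 10, 1, 0, -0.6], [0, 12, 0, 0, -0.6], [0, 9, 0, 0, -0.6], [0, 3, 0, 0, -0.6], [0, 2, 0, 0, -0.6], [0, 2, 0, 0, -0.6], [0, 2, 0, 0, -0.6], [0, 0, 0, 0, -0.6]])

```text
time_s: 6.5
tool_pos: [0.4536, 0.1675, 0.0096]
eef_rot: [-1.559, -0.026, -0.223]
wrist_force: [0.7, 0.7, 0.2]
width: 0.0188
```

```bash
python3 st.py; python3 - <<'E'
from h import *
im=bot.snapshot('wrist');cv2.imwrite('pics/w4.png',im[:,:,::-1])
im=bot.snapshot('scene');cv2.imwrite('pics/s4.png',cv2.resize(im[210:300,270:370,::-1],None,fx=8,fy=6.6,interpolation=cv2.INTER_CUBIC))
E
```

```text
t 6.5 bed [-60.9  49.6   9.6] relyaw 0.005 rpy [-1.559 -0.026 -0.223] F [0.7 0.7 0.2] w 18.8 q6 -1.07
```

View pics/w4.png

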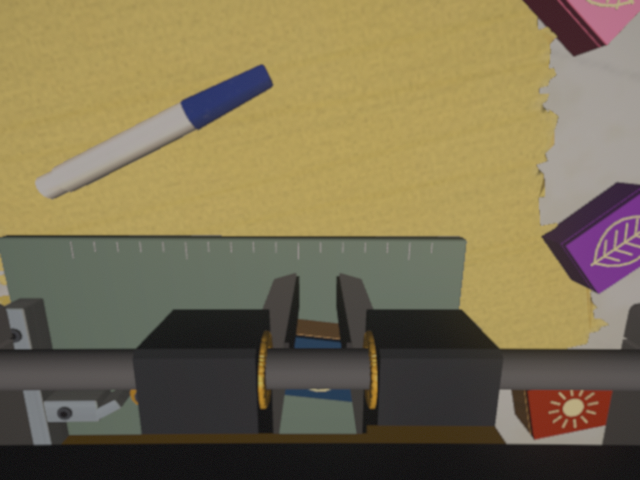

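View pics/s4.png

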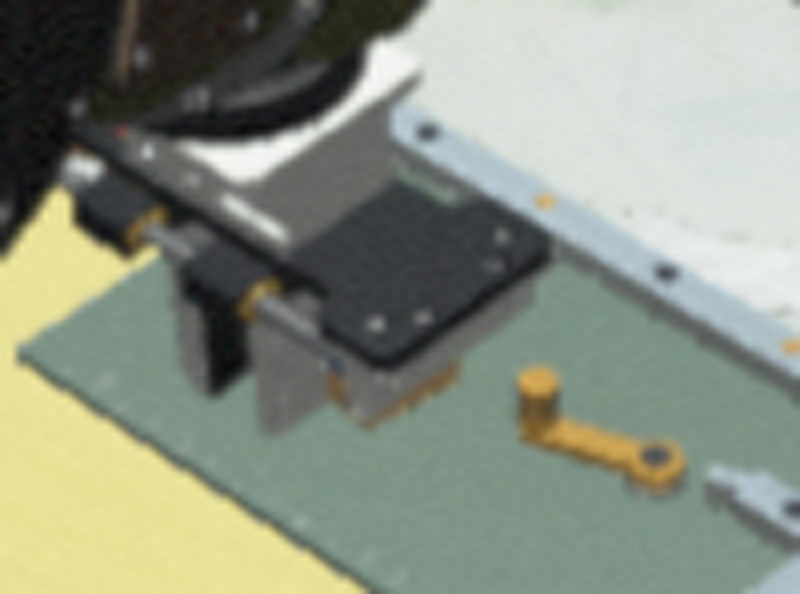

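>>> jog_arm(targets=[[-2, 2, -1, 0, -0.6], [-2, 2, -1, 0, -0.6], [0, 2, 0, 0, -0.6], [0, 2, 0, 0, -0.6], [0, 1.5, 0, 0, -0.6], [0, 0, 0, 0, -0.6], [3, 0, 0, 0, -0.6], [3, 0, 0, 0, -0.6]])

```text
time_s: 7.27
tool_pos: [0.4554, 0.1652, 0.0001]
eef_rot: [-1.558, -0.027, -0.222]
wrist_force: [-0.6, -0.5, 1.3]
width: 0.0186
```

```bash
python3 st.py 16 48 0 0
```

```text
t 7.27 bed [-58.7  47.7   0.1] relyaw 0.005 rpy [-1.558 -0.027 -0.222] F [-0.6 -0.5  1.3] w 18.6 q6 -1.07
now x,y,z [74.7  0.1 -0.1] turn 0.005
after turn x,y,z [74.7  0.1  0.3] turn 0.005
```

>>> jog_arm(targets=[[5, 0.1, 0, 0, -0.6], [5, 0.1, 0, 0, -0.6], [5, 0.1, 0, 0, -0.6], [5, 0.1, 0, 0, -0.6], [5, 0.1, 0, 0, -0.6], [5, 0.1, 0, 0, -0.6], [5, 0.1, 0, 0, -0.6], [5, 0.1, 0, 0, -0.6]])

```text
time_s: 7.93
tool_pos: [0.4989, 0.1553, 0.0005]
eef_rot: [-1.558, -0.027, -0.223]
wrist_force: [-0.8, -0.3, 1.3]
width: 0.0187
```

```bash
python3 st.py 16 48 0 0; python3 - <<'E'
from h import *
im=bot.snapshot('scene');cv2.imwrite('pics/s5.png',cv2.resize(im[210:300,270:370,::-1],None,fx=8,fy=6.6,interpolation=cv2.INTER_CUBIC))
E
```

```text
t 7.93 bed [-14.1  47.9   0.5] relyaw 0.005 rpy [-1.558 -0.027 -0.223] F [-0.8 -0.3  1.3] w 18.7 q6 -1.12
now x,y,z [30.1  0.5 -0. ] turn 0.005
after turn x,y,z [30.1  0.5  0.1] turn 0.005
```

View pics/s5.png

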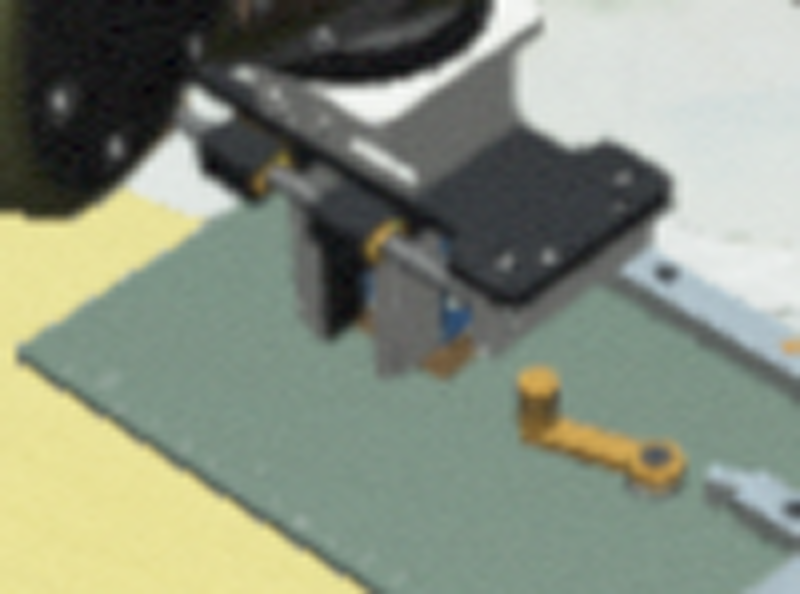

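>>> jog_arm(targets=[[5, 0.2, 0, 0, -0.6], [5, 0.2, 0, 0, -0.6], [5, 0.2, 0, 0, -0.6], [4, 0.2, 0, 0, -0.6], [3, 0.1, 0, 0, -0.6], [3, 0.1, 0, 0, -0.6], [2, 0, 0, 0, -0.6], [2, 0, 0, 0, -0.6]])

```text
time_s: 8.65
tool_pos: [0.529, 0.1485, 0.0001]
eef_rot: [-1.558, -0.023, -0.223]
wrist_force: [-27.1, 7.6, 20.8]
width: 0.0189
```

```bash
python3 st.py 16 48 0 0
```

```text
t 8.65 bed [16.8 48.1  0.1] relyaw 0.004 rpy [-1.558 -0.023 -0.223] F [-27.1   7.6  20.8] w 18.9 q6 -1.14
now x,y,z [-0.8  0.1 -0.1] turn 0.004
after turn x,y,z [-0.8  0.1 -0.1] turn 0.004
```

>>> jog_arm(targets=[[-4, 0, 0, 0, -0.6], [-8, 0, 0, 0, -0.6], [-12, 0, 0, 0, -0.8], [-8, 0, 14, 0, -1], [0, 0, 18, 0, -1], [0, 0, 18, 0, -1], [0, 0, 10, 0, -1], [0, 0, 4, 0, -1]])

```text
time_s: 9.32
tool_pos: [0.5091, 0.22, 0.0003]
eef_rot: [-1.558, -0.024, -0.225]
wrist_force: [-0.8, -0.2, 0.4]
width: 0.0007
```

```bash
python3 st.py 41 105 0 0;python3 - <<'E'
from h import *
im=bot.snapshot('scene');cv2.imwrite('pics/s6.png',cv2.resize(im[190:320,250:420,::-1],None,fx=4.7,fy=4.6,interpolation=cv2.INTER_CUBIC))
E
```

```text
t 9.32 bed [-18.7 113.2   0.3] relyaw 0.003 rpy [-1.558 -0.024 -0.225] F [-0.8 -0.2  0.4] w 0.7 q6 -1.0
now x,y,z [59.7  0.3 -8.4] turn 0.003
after turn x,y,z [59.7  0.3 -8.2] turn 0.003
```

View pics/s6.png

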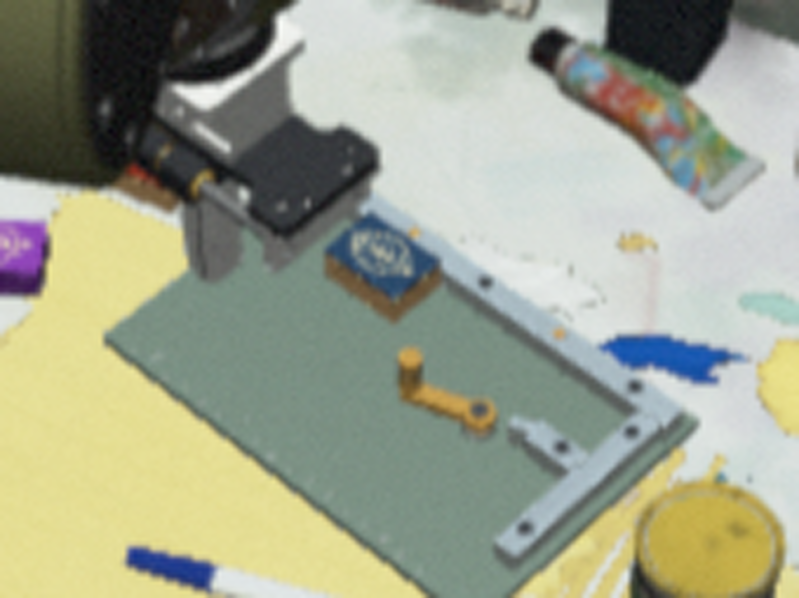

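>>> jog_arm(targets=[[0, 0, 0, 0.12, -1], [0, 0, 0, 0.12, -1], [0, 0, 0, 0.12, -1], [0, 0, 0, 0.12, -1], [0, 0, 0, 0.12, -1], [0, 0, 0, 0.12, -1], [0, 0, 0, 0.12, -1], [0, 0, 0, 0.12, -1]])

```text
time_s: 10.03
tool_pos: [0.5079, 0.2152, -0.0007]
eef_rot: [-1.546, -0.004, -1.218]
wrist_force: [0.6, 0.0, -0.3]
width: 0.0006
```

>>> jog_arm(targets=[[0, 0, 0, 0.12, -1], [0, 0, 0, 0.12, -1], [0, 0, 0, 0.12, -1], [0, 0, 0, 0.12, -1], [0, 0, 0, 0.12, -1], [0, 0, 0, 0.02, -1], [0, 0, 0, 0, -1], [0, 0, 0, 0, -1]])

```text
time_s: 10.7
tool_pos: [0.507, 0.209, -0.0014]
eef_rot: [-1.549, 0.011, -1.872]
wrist_force: [0.4, 0.4, 0.3]
width: 0.0005
```

```bash
python3 st.py 41 105 2 -1.571
```

```text
t 10.7 bed [-18.3 102.   -1.4] relyaw -1.645 rpy [-1.549  0.011 -1.872] F [0.4 0.4 0.3] w 0.5 q6 0.63
now x,y,z [-7.4 -3.4 58.9] turn -0.074
after turn x,y,z [-3.  -3.4 59.3] turn -0.074
```

>>> jog_arm(targets=[[0, -2, 0, -0.074, -1], [0, -1, 10, 0, -1], [0, 0, 13, 0, -1], [0, 0, 13, 0, -1], [0, 0, 12, 0, -1], [0, 0, 8, 0, -1], [0, 0, 0, 0, -1], [0, 0, 0, 0, -1]])

```text
time_s: 11.37
tool_pos: [0.5664, 0.1929, 0.0029]
eef_rot: [-1.548, 0.009, -1.799]
wrist_force: [0.1, 0.2, -0.7]
width: 0.0003
```

```bash
python3 st.py 41 -48 2 -1.571;python3 - <<'E'
from h import *
im=bot.snapshot('scene');cv2.imwrite('pics/s7.png',cv2.resize(im[190:320,250:420,::-1],None,fx=4.7,fy=4.6,interpolation=cv2.INTER_CUBIC))
im=bot.snapshot('wrist');cv2.imwrite('pics/w7.png',im[:,:,::-1])
E
```

```text
t 11.37 bed [43.2 99.7  2.9] relyaw -1.571 rpy [-1.548  0.009 -1.799] F [ 0.1  0.2 -0.7] w 0.3 q6 0.5
now x,y,z [147.7   0.9  -2.2] turn -0.0
after turn x,y,z [147.7   0.9  -2.2] turn -0.0
```

View pics/s7.png

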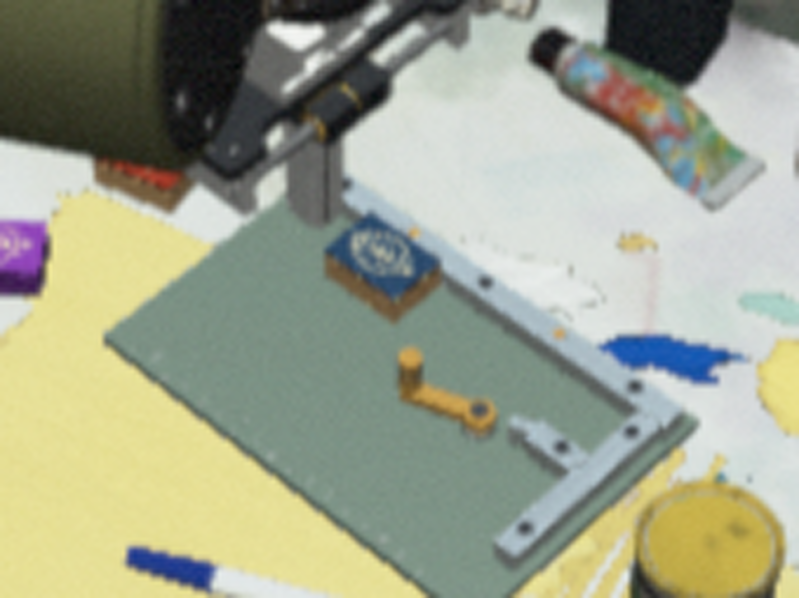

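View pics/w7.png

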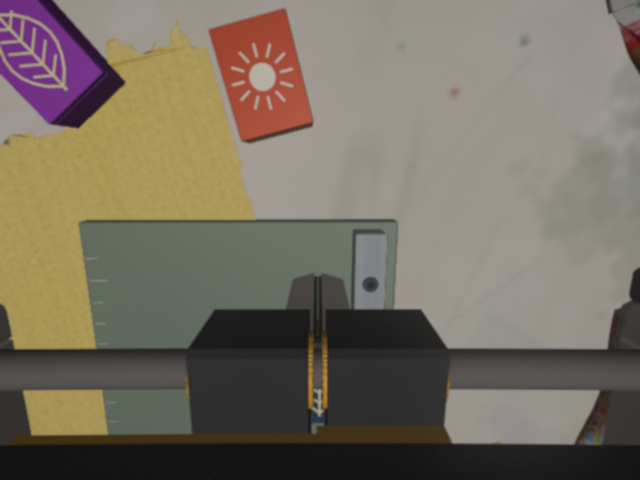

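>>> jog_arm(targets=[[3, 0.3, -1.5, 0, -1], [4, 0.2, -1.5, 0, -1], [5, 0, 0, 0, -1], [5, 0, 0, 0, -1], [5, 0, 0, 0, -1], [5, 0, 0, 0, -1], [5, 0, 0, 0, -1], [5, 0, 0, 0, -1]])

```text
time_s: 12.13
tool_pos: [0.5519, 0.1555, 0.0023]
eef_rot: [-1.549, 0.009, -1.796]
wrist_force: [0.8, 0.3, -0.8]
width: 0.0008
```

```bash
python3 st.py 40.5 -52 2 -1.571;python3 - <<'E'
from h import *
im=bot.snapshot('scene');cv2.imwrite('pics/s8.png',cv2.resize(im[190:320,250:420,::-1],None,fx=4.7,fy=4.6,interpolation=cv2.INTER_CUBIC))
E
```

```text
t 12.13 bed [37.5 60.   2.3] relyaw -1.569 rpy [-1.549  0.009 -1.796] F [ 0.8  0.3 -0.8] w 0.8 q6 0.44
now x,y,z [112.    0.3   2.7] turn 0.002
after turn x,y,z [112.    0.3   3. ] turn 0.002
```

View pics/s8.png

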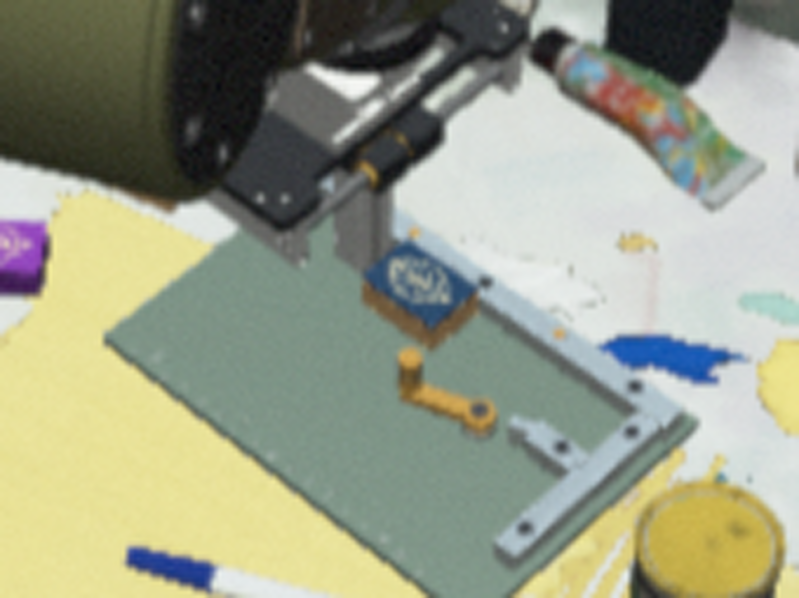

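>>> jog_arm(targets=[[5, 0, 1.5, 0, -1], [5, 0, 1.5, 0, -1], [5, 0, 0, 0, -1], [5, 0, 0, 0, -1], [5, 0, 0, 0, -1], [5, 0, 0, 0, -1], [5, 0, 0, 0, -1], [5, 0, 0, 0, -1]])

```text
time_s: 12.85
tool_pos: [0.5453, 0.1115, 0.0022]
eef_rot: [-1.549, 0.009, -1.797]
wrist_force: [-1.0, 1.4, 0.0]
width: 0.0005
```

```bash
python3 st.py 40.5 -52 2 -1.571
```

```text
t 12.85 bed [41.  15.7  2.2] relyaw -1.569 rpy [-1.549  0.009 -1.797] F [-1.   1.4  0. ] w 0.5 q6 0.36
now x,y,z [67.7  0.2 -0.6] turn 0.002
after turn x,y,z [67.7  0.2 -0.5] turn 0.002
```

>>> jog_arm(targets=[[5, 0, 0, 0, -1], [5, 0, 0, 0, -1], [4, 0, 0, 0, -1], [3, 0, 0, 0, -1], [2, 0, 0, 0, -1], [1, 0, 0, 0, -1], [0, 0, 0, 0, -1], [0, 0, 0, 0, -1]])

```text
time_s: 13.52
tool_pos: [0.5401, 0.0889, 0.0021]
eef_rot: [-1.549, 0.009, -1.798]
wrist_force: [-0.0, 1.1, 1.2]
width: 0.0003
```

```bash
python3 st.py 40.5 -52 2 -1.571;python3 - <<'E'
from h import *
im=bot.snapshot('scene');cv2.imwrite('pics/s9.png',cv2.resize(im[220:320,290:420,::-1],None,fx=6,fy=6,interpolation=cv2.INTER_CUBIC))
E
```

```text
t 13.52 bed [41.1 -7.6  2.1] relyaw -1.57 rpy [-1.549  0.009 -1.798] F [-0.   1.1  1.2] w 0.3 q6 0.32
now x,y,z [44.4  0.1 -0.6] turn 0.001
after turn x,y,z [44.4  0.1 -0.6] turn 0.001
```

View pics/s9.png

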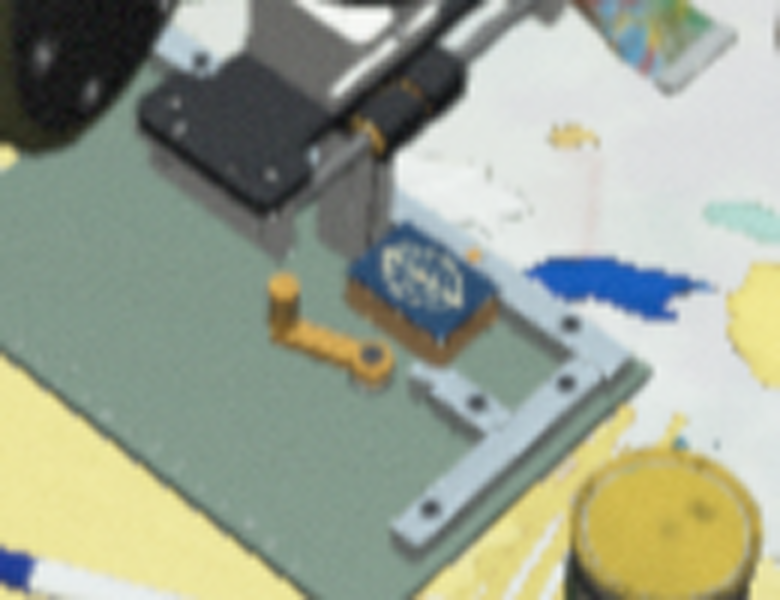

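```bash
python3 - <<'E'
from st import *
c,sn=np.cos(V[2]),np.sin(V[2])
for z in (.099,.08,.06,.05): print(z,((pix2w('scene',[[336.7,262.8],[290+355/6,220+258/6]],z)[:,:2]-V[:2])@np.array([[c,-sn],[sn,c]])*1000).round(1).tolist())
E
```

```text
0.099 [[-25.8, -30.4], [-7.1, -51.0]]
0.08 [[-14.7, -20.7], [4.4, -41.6]]
0.06 [[-3.0, -10.4], [16.5, -31.8]]
0.05 [[2.9, -5.2], [22.5, -26.8]]
```

>>> jog_arm(targets=[[4, 0, 0, 0, -1], [5, 0, 0, 0, -1], [5, 0, 0, 0, -1], [5, 0, 0, 0, -1], [4, 0, 0, 0, -1], [4, 0, 0, 0, -1], [3, 0, 0, 0, -1], [3, 0, 0, 0, -1]])

```text
time_s: 14.23
tool_pos: [0.5321, 0.0539, 0.0018]
eef_rot: [-1.548, 0.009, -1.797]
wrist_force: [-0.1, 1.5, 0.4]
width: 0.0005
```

```bash
python3 st.py 40.5 -52 2 -1.571
```

```text
t 14.23 bed [ 41.1 -43.5   1.8] relyaw -1.57 rpy [-1.548  0.009 -1.797] F [-0.1  1.5  0.4] w 0.5 q6 0.25
now x,y,z [ 8.5 -0.2 -0.7] turn 0.001
after turn x,y,z [ 8.5 -0.2 -0.6] turn 0.001
```

>>> jog_arm(targets=[[2, 0, 0, 0, -1], [2, 0, 0, 0, -1], [2, 0, 0, 0, -1], [1, 0, 0, 0, -1], [1, 0, 0, 0, -1], [1, 0, 0, 0, -1], [1, 0, 0, 0, -1], [1, 0, 0, 0, -1]])

```text
time_s: 14.9
tool_pos: [0.5314, 0.0505, 0.003]
eef_rot: [-1.545, 0.024, -1.798]
wrist_force: [0.9, 9.3, 0.7]
width: 0.0004
```

```bash
python3 st.py 40.5 -52 2 -1.571
```

```text
t 14.9 bed [ 41.3 -46.9   3. ] relyaw -1.57 rpy [-1.545  0.024 -1.798] F [0.9 9.3 0.7] w 0.4 q6 0.23
now x,y,z [ 5.1  1.  -0.8] turn 0.001
after turn x,y,z [ 5.1  1.  -0.8] turn 0.001
```

```bash
python3 - <<'E'
from h import *
im=bot.snapshot('scene');cv2.imwrite('pics/s10.png',cv2.resize(im[240:310,320:410,::-1],None,fx=8.5,fy=8.5,interpolation=cv2.INTER_CUBIC))
im=bot.snapshot('top');cv2.imwrite('pics/t10.png',cv2.resize(im[210:310,290:410,::-1],None,fx=6,fy=6,interpolation=cv2.INTER_CUBIC))
E
```

```text
(no output)
```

View pics/s10.png

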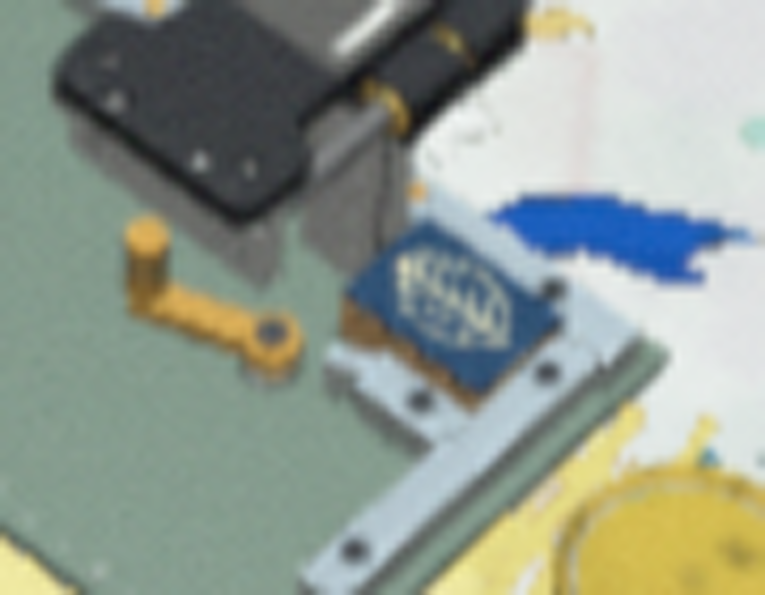

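View pics/t10.png

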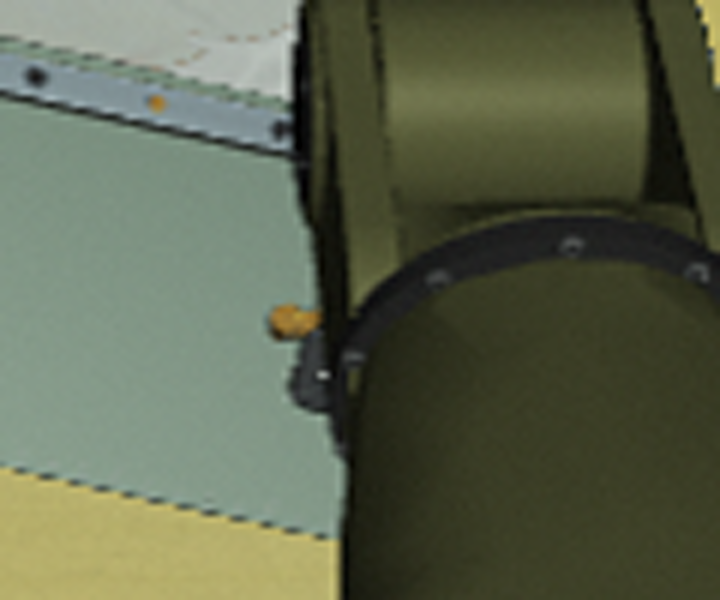

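>>> jog_arm(targets=[[2, 0, 0, 0, -1], [2, 0, 0, 0, -1], [2, 0, 0, 0, -1], [2, 0, 0, 0, -1], [2, 0, 0, 0, -1], [2, 0, 0, 0, -1], [2, 0, 0, 0, -1], [2, 0, 0, 0, -1]])

```text
time_s: 15.67
tool_pos: [0.5317, 0.0508, 0.0053]
eef_rot: [-1.54, 0.05, -1.796]
wrist_force: [2.6, 17.2, 1.7]
width: 0.0003
```

```bash
python3 st.py 40.5 -52 2 -1.571
```

```text
t 15.67 bed [ 41.4 -46.6   5.3] relyaw -1.569 rpy [-1.54   0.05  -1.796] F [ 2.6 17.2  1.7] w 0.3 q6 0.2
now x,y,z [ 5.4  3.3 -0.9] turn 0.002
after turn x,y,z [ 5.4  3.3 -0.9] turn 0.002
```

>>> jog_arm(targets=[[-5, 0, 0, 0, -1], [-12, 0, 0, 0, -1], [-12, -10, 0, 0, -1], [0, -25, 0, 0, -1], [0, -25, 0, -0.12, -1], [0, 0, 0, -0.12, -1], [0, 0, 0, -0.12, -1], [0, 0, 0, -0.12, -1]])

```text
time_s: 16.33
tool_pos: [0.5367, 0.0826, 0.0733]
eef_rot: [-1.52, 0.027, -1.302]
wrist_force: [-0.3, 0.2, 0.6]
width: 0.0005
```

>>> jog_arm(targets=[[0, 0, 0, -0.12, -1], [0, 0, 0, -0.12, -1], [0, 0, 0, -0.12, -1], [0, 0, 0, -0.12, -1], [0, 0, 0, -0.12, -1], [0, 0, 0, -0.12, -1], [0, 0, 0, -0.12, -1], [0, 0, 0, -0.12, -1]])

```text
time_s: 17.0
tool_pos: [0.5387, 0.0886, 0.0806]
eef_rot: [-1.521, -0.033, -0.304]
wrist_force: [0.1, -0.3, 0.2]
width: 0.0006
```

```bash
python3 st.py -32 -20 60 0.28;python3 - <<'E'
from h import *
s=bot.read_state();np.save('T11.npy',wristT(s))
im=bot.snapshot('wrist');cv2.imwrite('pics/w11.png',im[:,:,::-1])
im=bot.snapshot('scene');cv2.imwrite('pics/s11.png',cv2.resize(im[220:320,290:420,::-1],None,fx=6,fy=6,interpolation=cv2.INTER_CUBIC))
E
```

```text
t 17.0 bed [39.8 -8.1 80.6] relyaw -0.076 rpy [-1.521 -0.033 -0.304] F [ 0.1 -0.3  0.2] w 0.6 q6 -1.21
now x,y,z [-70.7  20.6 -17.3] turn -0.356
after turn x,y,z [-72.3  20.6   8.4] turn -0.356
```

View pics/s11.png

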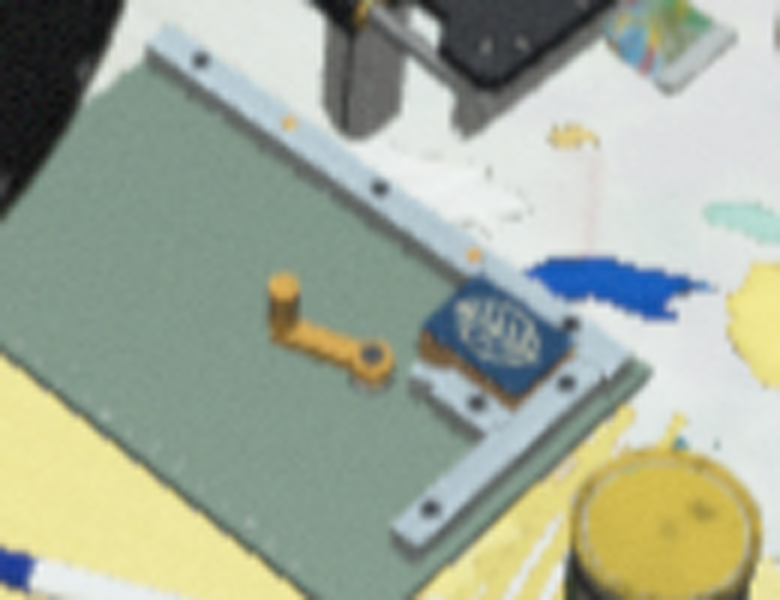

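View pics/w11.png

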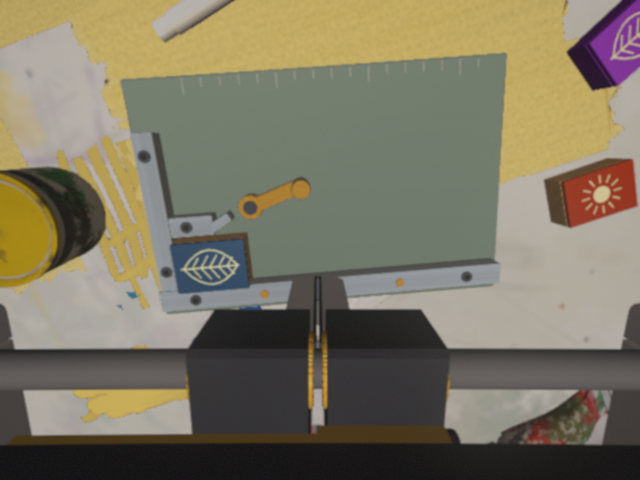

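```bash
python3 - <<'E'
from st import *
T=np.load('T11.npy')
c,s=np.cos(V[2]),np.sin(V[2])
f=lambda p,z:(((pix2w('wrist',p,z,T)[:,:2]-V[:2])@np.array([[c,-s],[s,c]]))*1000).round(1).tolist()
print('plate',f([[123,80],[506,55]],.012),'blocktop',f([[171,241],[247,234],[251,289],[177,294]],.035),'stud',f([[301,188]],.052),'piv',f([[250,207]],.03))
print('endstop top inner', f([[155,133],[175,290]],.028))
im=cv2.imread('pics/w11.png');cv2.imwrite('pics/w11c.png',cv2.resize(im[180:320,120:320],None,fx=4,fy=4,interpolation=cv2.INTER_CUBIC))
E
```

```text
plate [[-82.7, -124.1], [-81.0, 130.9]] blocktop [[22.3, -104.5], [21.8, -53.3], [61.7, -55.5], [60.6, -107.1]] stud [[-8.1, -14.1]] piv [[4.4, -49.8]]
endstop top inner [[-47.7, -104.3], [60.1, -110.7]]
```

View pics/w11c.png

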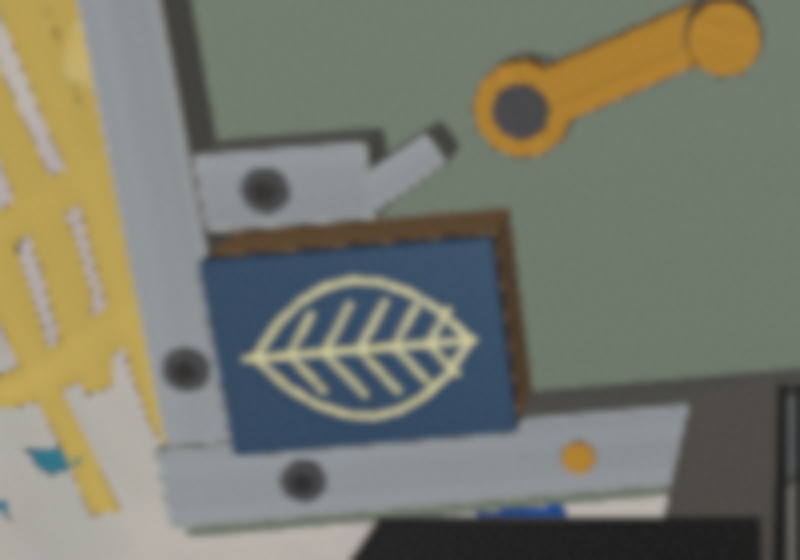

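>>> jog_arm(targets=[[0, 0, 0, -0.12, -1], [0, 0, 0, -0.12, -1], [0, 0, 0, -0.12, -1], [0, 0, 0, 0, -1], [-20, 0, 1.5, 0, -1], [-20, 0, 1.5, 0, -1], [-20, 0, 1.5, 0, -1], [-10, 0, 1.5, 0, -1]])

```text
time_s: 17.77
tool_pos: [0.4681, 0.0944, 0.0796]
eef_rot: [-1.536, -0.049, 0.016]
wrist_force: [0.6, 0.1, -0.1]
width: 0.0005
```

```bash
python3 st.py -32 -20.7 15 0.31
```

```text
t 17.77 bed [-30.3 -18.4  79.6] relyaw 0.243 rpy [-1.536 -0.049  0.016] F [ 0.6  0.1 -0.1] w 0.5 q6 -1.5
now x,y,z [-2.2 64.6 -1.8] turn -0.067
after turn x,y,z [-2.3 64.6 -1.7] turn -0.067
```

>>> jog_arm(targets=[[-2, 10, -1, -0.067, -1], [0, 15, -1, 0, -1], [0, 15, 0, 0, -1], [0, 12, 0, 0, -1], [0, 6, 0, 0, -1], [0, 0, 0, 0, -1], [0, 0, 0, 0, -1], [0, 0, 0, 0, -1]])

```text
time_s: 18.43
tool_pos: [0.4685, 0.0966, 0.0232]
eef_rot: [-1.537, -0.054, 0.034]
wrist_force: [0.2, -0.3, 0.2]
width: 0.0006
```

```bash
python3 st.py -32 -20.7 15 0.31;python3 - <<'E'
from h import *
s=bot.read_state();np.save('T11.npy',wristT(s))
im=bot.snapshot('scene');cv2.imwrite('pics/s12.png',cv2.resize(im[220:320,290:420,::-1],None,fx=6,fy=6,interpolation=cv2.INTER_CUBIC))
E
```

```text
t 18.43 bed [-30.4 -16.2  23.2] relyaw 0.261 rpy [-1.537 -0.054  0.034] F [ 0.2 -0.3  0.2] w 0.6 q6 -1.52
now x,y,z [-2.7  8.2 -3.9] turn -0.049
after turn x,y,z [-2.9  8.2 -3.8] turn -0.049
```

View pics/s12.png

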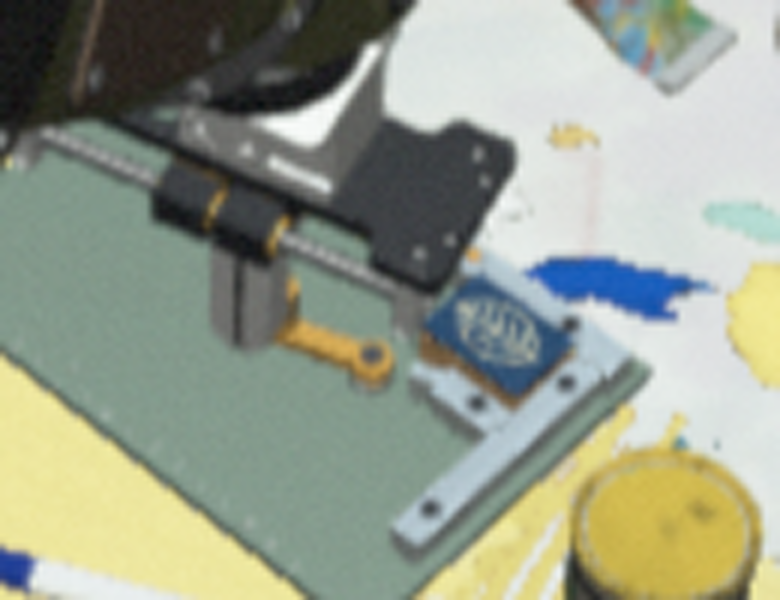

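>>> jog_arm(targets=[[0, 4, -2, -0.049, -1], [0, 4, -2, 0, -1], [0, 0, 0, 0, -1], [3, 0, 0, 0, -1], [3, 0, 0, 0, -1], [2, 0, 0, 0, -1], [0, 0, 0, 0, -1], [0, 0, 0, 0, -1]])

```text
time_s: 19.15
tool_pos: [0.4794, 0.0936, 0.0181]
eef_rot: [-1.539, -0.059, 0.076]
wrist_force: [-0.4, 0.3, -0.7]
width: 0.0005
```

```bash
cat > arc.py <<'E'
from st import *
s,b,yaw=bedpose()
P=np.array([4,-49.])
def C(th,g): return P+38*np.array([np.cos(th),np.sin(th)])-g*np.array([np.sin(th),-np.cos(th)])
for th in [float(a) for a in sys.argv[1:]]:
    d=C(th,14)-b[:2];ry=th-np.pi/2
    print('th',th,'C',C(th,14).round(1),'tool now x,z',np.round([np.cos(yaw)*d[0]+np.sin(yaw)*d[1],-np.sin(yaw)*d[0]+np.cos(yaw)*d[1]],1),'turn',round(yaw-ry,3))
E
python3 arc.py 1.9 1.8 1.1
```

```text
t 19.15 bed [-19.1 -16.6  18.1] relyaw 0.304 rpy [-1.539 -0.059  0.076] F [-0.4  0.3 -0.7] w 0.5 q6 -1.57
th 1.9 C [-21.5 -17.6] tool now x,z [-2.6 -0.2] turn -0.026
th 1.8 C [-18.3 -15.2] tool now x,z [1.2 1.1] turn 0.074
th 1.1 C [ 8.8 -8.8] tool now x,z [28.9 -0.9] turn 0.774
```

>>> jog_arm(targets=[[2, 1.5, 0.8, 0.05, -1], [3.9, 1.5, 1.2, 0.1, -1], [3.9, 0, 1.2, 0.1, -1], [3.9, 0, 1.2, 0.1, -1], [3.9, 0, 1.2, 0.1, -1], [3.9, 0, 1.2, 0.1, -1], [0, 0, 0, 0, -1], [0, 0, 0, 0, -1]])

```text
time_s: 19.82
tool_pos: [0.501, 0.0979, 0.0159]
eef_rot: [-1.513, -0.029, -0.498]
wrist_force: [-0.2, 0.4, 0.5]
width: 0.0006
```

```bash
python3 arc.py 1.3 1.2 1.1;python3 - <<'E'
from h import *
s=bot.read_state();np.save('T11.npy',wristT(s))
im=bot.snapshot('scene');cv2.imwrite('pics/s13.png',cv2.resize(im[220:320,290:420,::-1],None,fx=6,fy=6,interpolation=cv2.INTER_CUBIC))
E
```

```text
t 19.82 bed [ 0.9 -7.6 15.9] relyaw -0.27 rpy [-1.513 -0.029 -0.498] F [-0.2  0.4  0.5] w 0.6 q6 -1.0
th 1.3 C [ 0.7 -8.6] tool now x,z [ 0.1 -1.1] turn 0.0
th 1.2 C [ 4.7 -8.5] tool now x,z [3.9 0.1] turn 0.1
th 1.1 C [ 8.8 -8.8] tool now x,z [7.9 0.9] turn 0.2
```

View pics/s13.png

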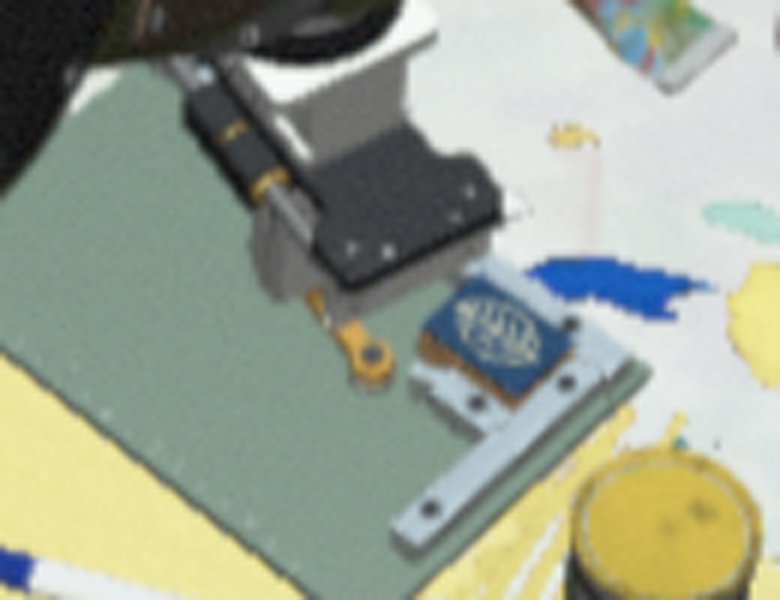

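>>> jog_arm(targets=[[3.9, 0.5, 0.5, 0.1, -1], [3.9, 0.5, 0.8, 0.1, -1], [3.9, 0, 1, 0.1, -1], [3.9, 0, 1.1, 0.1, -1], [3.9, 0, 1.1, 0.1, -1], [3.9, 0, 1.1, 0.1, -1], [0, 0, 0, 0, -1], [0, 0, 0, 0, -1]])

```text
time_s: 20.53
tool_pos: [0.5214, 0.0872, 0.0162]
eef_rot: [-1.505, 0.009, -1.097]
wrist_force: [0.4, 0.0, -0.4]
width: 0.0005
```

```bash
python3 arc.py 0.7 0.6 0.5 0.3 0.0;python3 - <<'E'
from h import *
s=bot.read_state();np.save('T11.npy',wristT(s))
im=bot.snapshot('scene');cv2.imwrite('pics/s14.png',cv2.resize(im[220:320,290:420,::-1],None,fx=6,fy=6,interpolation=cv2.INTER_CUBIC))
E
```

```text
t 20.53 bed [ 23.2 -13.4  16.2] relyaw -0.869 rpy [-1.505  0.009 -1.097] F [ 0.4  0.  -0.4] w 0.5 q6 -0.42
th 0.7 C [ 24.  -13.8] tool now x,z [0.8 0.4] turn 0.001
th 0.6 C [ 27.5 -16. ] tool now x,z [4.7 1.6] turn 0.101
th 0.5 C [ 30.6 -18.5] tool now x,z [8.7 2.4] turn 0.201
th 0.3 C [ 36.2 -24.4] tool now x,z [16.7  2.8] turn 0.401
th 0.0 C [ 42. -35.] tool now x,z [28.6  0.4] turn 0.701
```

View pics/s14.png

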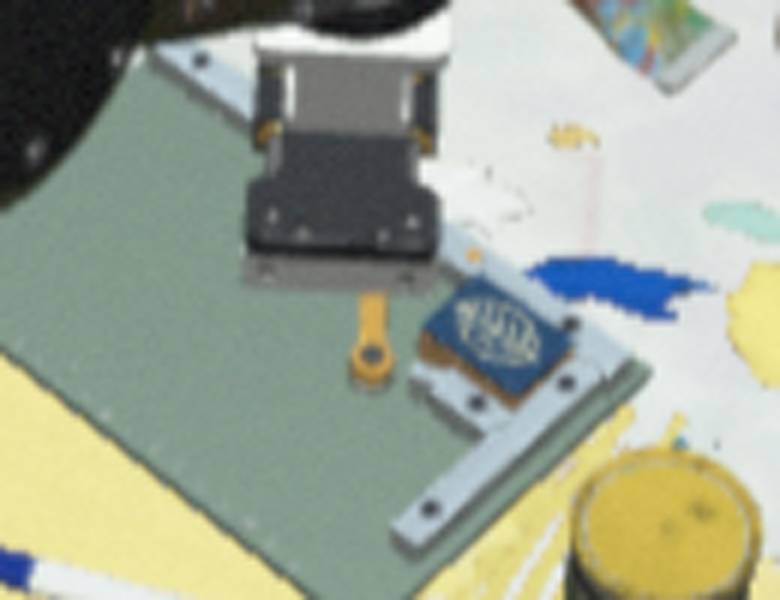

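>>> jog_arm(targets=[[3.9, 0.3, 1.2, 0.1, -1], [3.9, 0, 1.2, 0.1, -1], [3.9, 0, 1.2, 0.1, -1], [3.9, 0, 1.1, 0.1, -1], [3.9, 0, 1, 0.1, -1], [3.5, 0, 0.9, 0.1, -1], [0, 0, 0, 0, -1], [0, 0, 0, 0, -1]])

```text
time_s: 21.25
tool_pos: [0.5329, 0.068, 0.0168]
eef_rot: [-1.519, 0.046, -1.687]
wrist_force: [-0.5, 0.4, -0.3]
width: 0.0007
```

```bash
python3 arc.py 0.1 0.0;python3 - <<'E'
from h import *
im=bot.snapshot('scene');cv2.imwrite('pics/s15.png',cv2.resize(im[220:320,290:420,::-1],None,fx=6,fy=6,interpolation=cv2.INTER_CUBIC))
E
```

```text
t 21.25 bed [ 38.8 -29.6  16.8] relyaw -1.459 rpy [-1.519  0.046 -1.687] F [-0.5  0.4 -0.3] w 0.7 q6 0.13
th 0.1 C [ 40.4 -31.3] tool now x,z [1.9 1.4] turn 0.011
th 0.0 C [ 42. -35.] tool now x,z [5.8 2.6] turn 0.111
```

View pics/s15.png

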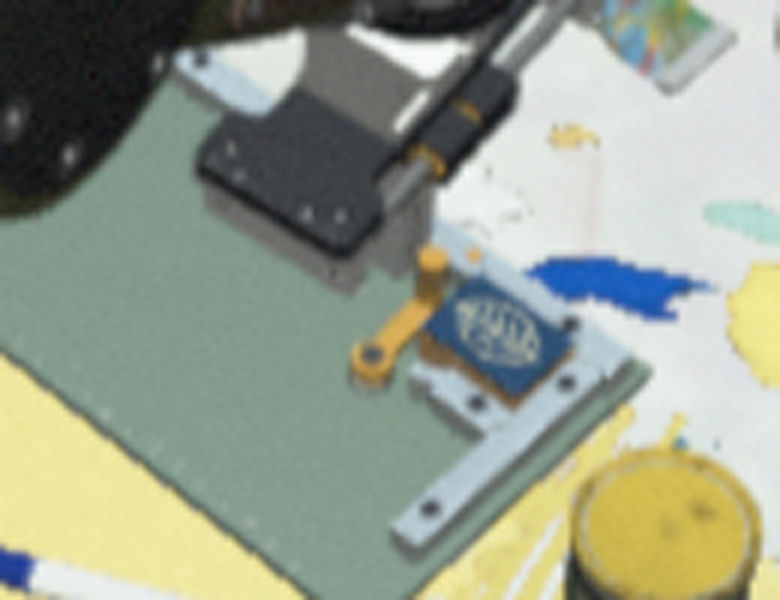

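Almost shut; keep pushing gently until it meets the stop.

>>> jog_arm(targets=[[2, 0, 1, 0.05, -1], [2, 0, 1, 0.05, -1], [2, 0, 0, 0, -1], [1.5, 0, 0, 0, -1], [1.5, 0, 0, 0, -1], [1.5, 0, 0, 0, -1], [1.5, 0, 0, 0, -1], [1.5, 0, 0, 0, -1]])

```text
time_s: 21.97
tool_pos: [0.5334, 0.064, 0.017]
eef_rot: [-1.518, 0.062, -1.751]
wrist_force: [3.2, 12.6, -3.1]
width: 0.0005
```

```bash
python3 arc.py 0.0
```

```text
t 21.97 bed [ 40.2 -33.4  17. ] relyaw -1.523 rpy [-1.518  0.062 -1.751] F [ 3.2 12.6 -3.1] w 0.5 q6 0.16
th 0.0 C [ 42. -35.] tool now x,z [1.7 1.8] turn 0.048
```

>>> jog_arm(targets=[[1, 0, 0, 0, -1], [-4, 0, 0, 0, -1], [-10, 0, 0, 0, -1], [-10, 0, 0, 0, -1], [-5, -20, 0, 0, -1], [0, -25, 0, 0, -1], [0, -25, 0, 0, -1], [0, -10, 0, 0, -1]])

```text
time_s: 22.63
tool_pos: [0.5312, 0.0942, 0.0988]
eef_rot: [-1.523, 0.06, -1.726]
wrist_force: [0.9, 0.2, 1.3]
width: 0.0004
```

```bash
python3 st.py;python3 - <<'E'
from h import *
im=bot.snapshot('scene');cv2.imwrite('pics/s16.png',cv2.resize(im[240:310,320:410,::-1],None,fx=8.5,fy=8.5,interpolation=cv2.INTER_CUBIC))
E
```

```text
t 22.63 bed [31.2 -4.4 98.8] relyaw -1.499 rpy [-1.523  0.06  -1.726] F [0.9 0.2 1.3] w 0.4 q6 0.21
```

View pics/s16.png

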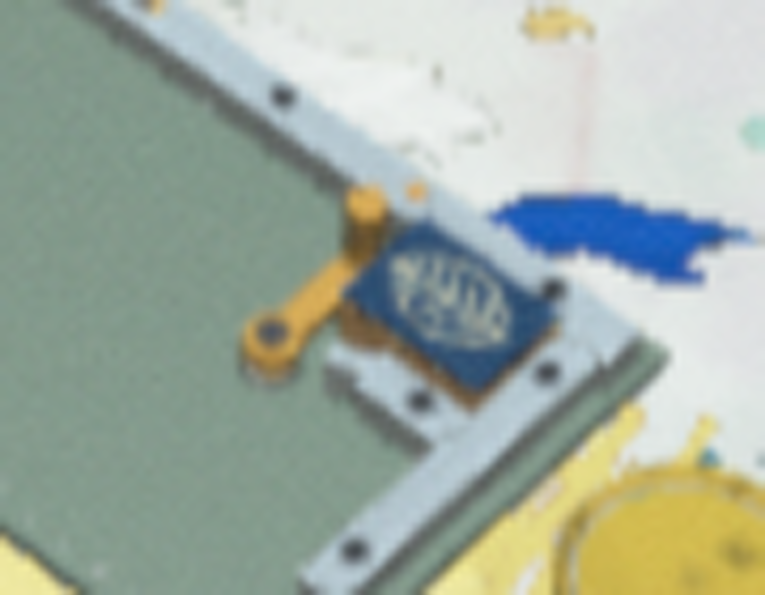

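>>> jog_arm(targets=[[-10, -10, -10, 0, -1], [-20, -5, -15, 0, -1], [-30, 0, -15, 0, -1], [-30, 0, -15, 0, -1], [-30, 0, -15, 0, -1], [-30, 0, -10, 0, -1], [-15, 0, 0, 0, -1], [0, 0, 0, 0, -1]])

```text
time_s: 23.35
tool_pos: [0.4726, 0.2771, 0.1144]
eef_rot: [-1.524, 0.057, -1.723]
wrist_force: [-0.2, 0.2, -0.0]
width: 0.0007
```

```bash
python3 st.py;python3 - <<'E'
from h import *
im=bot.snapshot('top');cv2.imwrite('pics/t17.png',cv2.resize(im[220:290,320:410,::-1],None,fx=8.5,fy=8.5,interpolation=cv2.INTER_CUBIC));cv2.imwrite('pics/t17f.png',im[:,:,::-1])
s=bot.read_state();np.save('T17.npy',wristT(s));im=bot.snapshot('wrist');cv2.imwrite('pics/w17.png',im[:,:,::-1])
E
```

```text
t 23.35 bed [-67.2 160.6 114.4] relyaw -1.495 rpy [-1.524  0.057 -1.723] F [-0.2  0.2 -0. ] w 0.7 q6 0.6
```

View pics/t17.png

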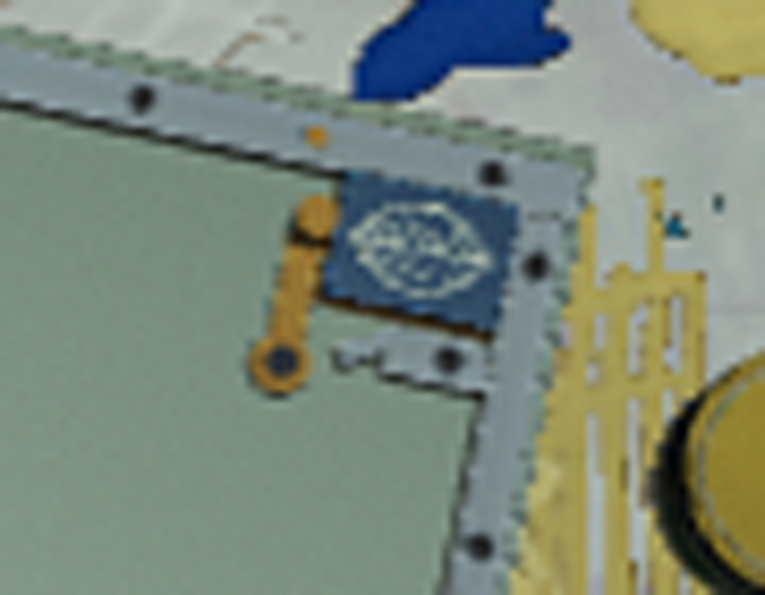

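View pics/t17f.png

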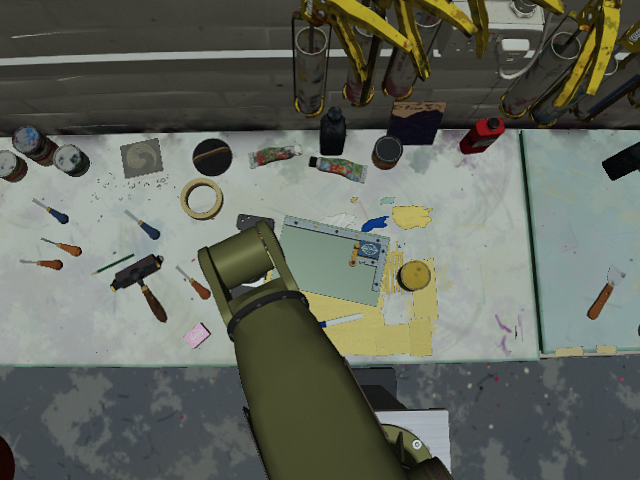

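```bash
python3 - <<'E'
from st import *
c,sn=np.cos(V[2]),np.sin(V[2])
t=lambda p:np.array(p,float)/8.5+[320,220]
f=lambda p,z:((pix2w('top',t(p),z)[:,:2]-V[:2])@np.array([[c,-sn],[sn,c]])*1000).round(1)
S=f([[320,213]],.052)[0];P=f([[282,360]],.03)[0];print(S,P,np.arctan2(*(S-P)[::-1]))
print(f([[345,173],[518,205],[495,335],[318,297]],.035).tolist())
E
```

```text
[ 43.5 -52.5] [  4.9 -51.8] -0.018132727442933576
[[59.3, -58.2], [60.7, -107.1], [23.5, -107.7], [23.5, -57.7]]
```

```bash
python3 -c "
from station import bot
print(bot.finish_job())"
```

```text
the job is handed in; nothing more can be done
None
```

The blue leaf block is home in the right-hand pocket with the keeper shut behind it, and I handed the job in at about 23.4 s. I did it in the order asked: block flat against the rail, along the rail into the pocket, then the keeper swung shut by its stud. The block was only ever pushed, never lifted.

**Last checks**
- **Rail:** the arm felt about 28 N when the block met it. The scene view showed the block lying flush.
- **Pocket:** the block stopped advancing at 9 to 17 N. The top view puts its long sides at bed x 23.5 and 60, and its rear face at bed y of about -58. The target is -60, so that is within camera error.
- **Keeper:** it resisted at about 13 N against its stop. The top view gives an angle of about -0.02 rad, so it is shut.
- **Surroundings:** in the last pictures I saw nothing moved round the bed. The arm hid some things there, such as the spare block. The arm ended clear, reading no force.

**What disagreed**
- **First pass:** my first push went over the block without touching it. The physical finger ends sit about 19 mm short of the reported TCP. I lowered the tool to allow for that and repeated the push.
- **Pocket position:** the arm stopped about 5 mm short of where I expected at the pocket end. The pictures and the force both showed the block was home.
- **Tool tilt:** the tool slowly drifted 2 to 4 degrees off vertical during the job, with no visible effect.

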